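# Gauge a heat-sink slot and park the gauge by verdict

### The job

Take the sprung depth gauge from its grey rest, hold its base square across the slot of the aluminium heat-sink bar, and push the probe down into the slot until the base sits flat and firm on the bar for half a second: firmly is about 1 to 1.5 kgf, and never as much as 2 kgf. Read the depth, lift the gauge out, and set it down gently, with its reading kept, on the green rest if the slot is 12 mm deep or more and on the red rest if it is shallower. Do not disturb the other things on the bench.

Things in the scene. Friction and masses are not known exactly. Their poses are not given: they have to be found in the camera images.
- gauge_grip (a point): Depth gauge, 0.11 to 0.25 kg: flat steel base 30 (x) x 66 (y) x 8 mm, on it a black grip block 24 (x) x 30 (y) x 46 mm, top 54 mm above the base's flat underside. This point is the middle of the block, 31 mm above the underside; z up, y along the base. Take it across its 24 mm (x) width, from above. The probe's rod rises up to 24 mm out of the top as the probe is pushed in.
- gauge_base (a point): Centre of the flat underside of the gauge's base (31 mm below the grip point), axes as the gauge.
- probe_tip (a point): Lower end of the gauge's 6 mm steel probe, 24 mm under the middle of the base's underside when fully out. It stays where it was pushed, so a reading is kept and a wrong one cannot be undone: touch nothing but the slot's floor with it. Its rod's upper 12 mm are white, the rest orange: orange seen above the dark collar on the gauge's top means shallower than 12 mm.
- probe (a joint): The gauge's reading: how far its probe is pushed in, m; 0 fully out (as at the start), 0.024 fully in (tip level with the base's underside). With the base flat over a slot, slot depth = 0.024 - this. A brake of 3 N and a light spring (up to 1.2 N more) resist the push; the brake holds the probe afterwards.
- nest_mid (a point): Fixed steel nest, foot 124 (x) x 110 (y) x 8 mm, blue side rails 30 mm high, holding an aluminium bar 100 (x) x 80 (y) mm with a flat level top. This point: its centre at bench height; x along the slot, z up. The slot is 12 mm wide, runs the whole length along x in the middle (y = 0), floor dark, 4 to 20 mm deep (unknown).
- nest: The same nest, same origin and axes. The bar in it lies on rubber packing (stays level, gives 1 mm per 10 N), packed differently each time: its top is anywhere from 44 to 74 mm above the bench and this pose does not tell it. The gauge must stand with its y along the nest's y (across the slot, either way round), within 30 mm of the middle.
- rest_grey_top (a point): Grey rest, fixed: foot 70 x 90 x 6 mm, two upright rails 50 mm long in x, 13 mm thick, inner faces 38 mm apart in y, tops 40 mm above the bench; the gauge's base bridges them along y (either way round), its probe hanging free between. This point: midway between the rails, level with their tops; z up. The gauge starts here.
- rest_green_top (a point): Green rest, fixed: foot 70 x 90 x 6 mm, two upright rails 50 mm long in x, 13 mm thick, inner faces 38 mm apart in y, tops 40 mm above the bench; the gauge's base bridges them along y (either way round), its probe hanging free between. This point: midway between the rails, level with their tops; z up. For slots 12 mm deep or more.
- rest_red_top (a point): Red rest, fixed: foot 70 x 90 x 6 mm, two upright rails 50 mm long in x, 13 mm thick, inner faces 38 mm apart in y, tops 40 mm above the bench; the gauge's base bridges them along y (either way round), its probe hanging free between. This point: midway between the rails, level with their tops; z up. For slots shallower than 12 mm.
- spool: bystander: metal spool, 54 mm across, 38 mm high; origin under its centre
- flux: bystander: small jar, 44 mm across, 50 mm high; origin under its centre
- meter: bystander: yellow hand multimeter lying flat, 140 x 72 x 41 mm; origin under its centre
- driver: bystander: red-handled screwdriver, 170 mm long, lying; origin under its middle
- board: bystander: green circuit board, 85 x 60 mm, parts up to 15 mm high; origin under its centre
- screws: bystander: blue open screw tray, 100 x 70 x 28 mm; origin under its centre
- blank: bystander: small finned heat sink, 80 x 44 x 24 mm; origin under its centre
There are look-alikes about, which are no part of the job. What is shaped like the part that bears gauge_grip but pink is not meant. Of the things that look like the part that bears rest_green_top, take the one that is nearest to the robot's base at the start.

How it is judged:
By the outcome, as a careful person would: the job done as asked, in the order asked, and still so for the second after the job is handed in, with the robot touching nothing.
It also fails if it takes over 54 s, if anything falls off the work surface, if the arm or the gripper's body presses on something with over 40 N, if the wrist force passes 120 N, or if a joint passes its speed limit or range.

### The arm

A 7-joint arm with a two-finger parallel gripper is mounted at the origin on the work surface. World frame = base frame: x ahead of the robot, y to its left, z up, the work surface at z = 0. Lengths are in m, angles in rad, forces in N, time in s.
With the tool pointing down it reaches from about 0.4 to 0.85 m from the base axis. Payload 4.5 kg.
Tool frame: the origin (TCP) lies on the centre line of the jaws, within the pads' length; the fingertips stand 25 mm ahead of it and the grasp point (between the pads) lies 6 mm ahead of it; z points along the fingers, y is the direction in which the jaws open and shut (so a half turn about z gives the same grasp; the last joint's range is limited). The gripper opens to 88 mm and grips with 3 to 60 N. Pads are 18 mm wide; open, the fingers measure 123 mm over their backs; the gripper's body (75 mm by 187 mm) begins 45 mm behind the grasp point.
Start: joints at [-1.249, 0.689, -0.195, 1.565, 0.157, 0.902, -0.215], TCP at [0.177, 0.599, 0.264] pointing down, gripper open.
Joint ranges: [-3.01, 3.01], [-0.46, 2.08], [-1.47, 1.51], [0.13, 2.56], [-1, 4.14], [0.04, 2.09], [-2.66, 2.66]. Speed limits (rad/s): [2.57, 2.57, 3.14, 3.14, 3.14, 3.14, 3.14].

### API

Orientations are given as a unit quaternion [x, y, z, w].
In Python, from plant import r, eyes gives the robot as it stands.
- The arm moves only by the tool servo_tool, never from a script. Its argument "deltas" is a list of rows, each an object of numbers: "dx", "dy", "dz": the shift along the tool's x, y, z in units of 60 mm (1.0 is 60 mm); "ax", "ay", "az": the turn, a rotation vector about the tool's x, y, z in units of 6 degrees (1.0 is 6 degrees); "hand": the finger opening in mm, from 0 to 88.1. A call has 1 to 10 rows; each row is the pose to reach, as a shift and turn from the pose commanded when the call began, along the tool's axes at that moment; what a row does not reach only later rows make up. A row lasts 1/8 s, in which the tool goes at most 62.5 mm and 10.7 degrees, less where a joint would pass 70% of its speed; a pose out of reach is approached as far as the arm can. A call with a gripper value outside its range is refused whole. The fingers move at their own pace and stop on an object; "newtons" is the grip in N (left out, the last holds). Time passes only in rows, so rows that repeat a pose let the fingers close. It gives the time, the measured TCP pose, the force and the opening at its end, in the units of the state.
- r.get_state(): the state, without advancing time (a new reading comes with each control period).
- eyes.snapshot(name): name is "side" or "top"; returns (picture, depth): 420x560x3 uint8, red, green, blue; 420x560 float32, m along the optical axis (not along the pixel's ray), 0 where there is no reading.
- eyes.camera_model(name): a dict with "fx", "fy", "cx", "cy" (pixels), "k1" (the pictures are not rectified: a ray, as slopes to the right and down, at radius r is drawn at 1 + k1 r^2 times it, then the intrinsics apply), "pose" (4x4, takes a point from camera to world coordinates). Camera axes: x right, y up, looking along -z (the intrinsics and any distortion apply to the point x, -y, -z); pixel columns grow to the right and rows downward; lengths in m; the calibration is good to about 2 mm. A picture is of the moment at which its call begins. camera_model takes no time and is no camera call.
- r.finish_job(): hands the job in, once; it reports no verdict.
The state is a dict: "clock": time; "q": joint angles; "qd": joint speeds; "joint_torque": joint torques, N m; "tool_pos": TCP position; "eef_rot": TCP orientation; "contact_force": force on the tool from outside, world axes, zero at the start; "moment": the same for the moment, N m; "opening": opening from 0.0 (shut) to 1.0 (fully open).
Only numpy, scipy, OpenCV 4.12 (cv2) and the standard library are available. Lean on these libraries where they do the work, as an engineer would, in place of code of your own. Each camera call takes 0.05 s, during which the arm holds its last target.

## Working session

There is one attempt and no reset: what is moved stays moved. The work goes in short steps, Python scripts to look and compute and a tool call to move; the robot and the scene stay as the last step left them, time stands still between calls to the robot, and variables do not carry over. Pictures are saved under pics/ and viewed, and the job is handed in when it is done.

Besides the shell and the picture viewer there is one more tool, called after "Call:" as name(argument=value, ...) on one line, values as JSON. servo_tool: Moves the arm, as the interface text tells. Its arguments: {"type":"object","properties":{"deltas":{"type":"array","items":{"type":"object","properties":{"dx":{"type":"number"},"dy":{"type":"number"},"dz":{"type":"number"},"ax":{"type":"number"},"ay":{"type":"number"},"az":{"type":"number"},"hand":{"type":"number"}}}},"newtons":{"type":"number"}},"required":["deltas"]}

```bash
mkdir -p pics; ls; cat > h.py <<'E'
import numpy as np, cv2
from plant import r, eyes
def snap(name,tag):
    p,d=eyes.snapshot(name); np.savez(f'{tag}.npz',p=p,d=d); cv2.imwrite(f'pics/{tag}.png',p[:,:,::-1]); return p,d
def load(tag):
    z=np.load(f'{tag}.npz'); return z['p'],z['d']
def cloud(name,d):
    m=eyes.camera_model(name); K=np.array([[m['fx'],0,m['cx']],[0,m['fy'],m['cy']],[0,0,1]])
    h,w=d.shape; u,v=np.meshgrid(np.arange(w),np.arange(h))
    xd=(u-m['cx'])/m['fx']; yd=(v-m['cy'])/m['fy']; x,y=xd.copy(),yd.copy()
    for _ in range(20):
        s=1+m['k1']*(x*x+y*y); x=xd/s; y=yd/s
    P=np.stack([x*d,-y*d,-d],-1); T=np.array(m['pose'])
    W=P@T[:3,:3].T+T[:3,3]; W[d<=0]=np.nan; return W
def proj(name,X):
    m=eyes.camera_model(name); T=np.array(m['pose']); c=(np.atleast_2d(X)-T[:3,3])@T[:3,:3]
    x=c[:,0]/-c[:,2]; y=-c[:,1]/-c[:,2]; s=1+m['k1']*(x*x+y*y)
    return np.c_[m['fx']*x*s+m['cx'],m['fy']*y*s+m['cy']]
E
python3 - <<'E'
from h import *
for n in('top','side'):
    m=eyes.camera_model(n); print(n,m['fx'],m['k1'],np.round(m['pose'],3).tolist())
    p,d=snap(n,n+'0')
    b=cv2.resize(p,(784,588),interpolation=cv2.INTER_CUBIC); cv2.imwrite(f'pics/{n}0b.png',b[:,:,::-1])
s=r.get_state(); print(s)
E
```

```text
pics
top 458.49606459718314 -0.030269203557173562 [[-0.027, 0.992, -0.126, 0.39], [-0.999, -0.03, -0.018, 0.003], [-0.021, 0.125, 0.992, 1.56], [0.0, 0.0, 0.0, 1.0]]
side 415.11136642440425 -0.13056881279323967 [[0.851, 0.399, -0.341, 0.215], [-0.525, 0.657, -0.541, -0.572], [0.008, 0.639, 0.769, 0.899], [0.0, 0.0, 0.0, 1.0]]
{'clock': 0.1, 'q': array([-1.24919844,  0.68988414, -0.19452359,  1.56623146,  0.15730881,
        0.90249471, -0.2150911 ]), 'qd': array([-0.00049743, -0.00169827,  0.00075693, -0.00125276, -0.00080382,
       -0.00073286, -0.00012288]), 'joint_torque': array([-4.20637560e-03, -5.28500926e+01, -1.27189022e+00, -1.53838331e+01,
       -5.25725016e-02,  1.97922534e-03,  3.54833458e-05]), 'tool_pos': array([0.17729185, 0.59878356, 0.26300254]), 'eef_rot': array([ 1.43357106e-01,  9.89670692e-01, -8.11071476e-04, -5.48463250e-05]), 'contact_force': array([-0.67401067,  0.21817489,  0.48614327]), 'moment': array([ 0.03115678,  0.02346767, -0.07983979]), 'opening': 0.994470949574841}
```

View pics/top0b.png

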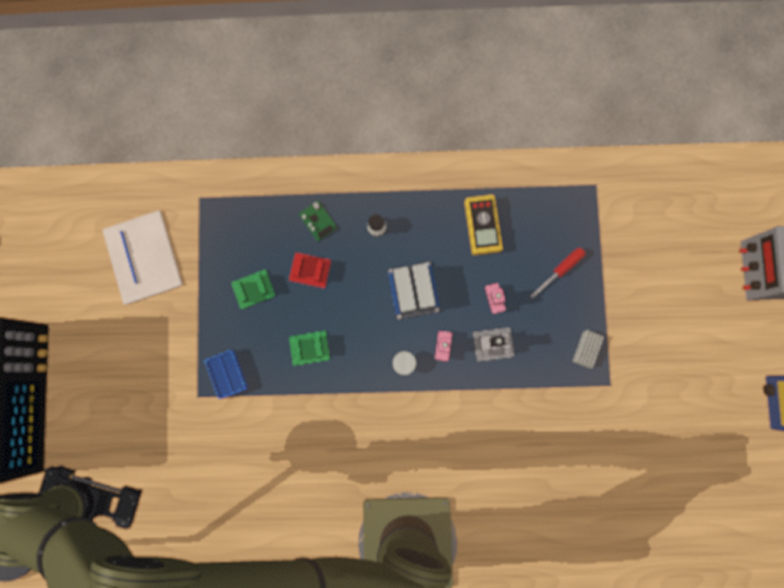

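View pics/side0b.png

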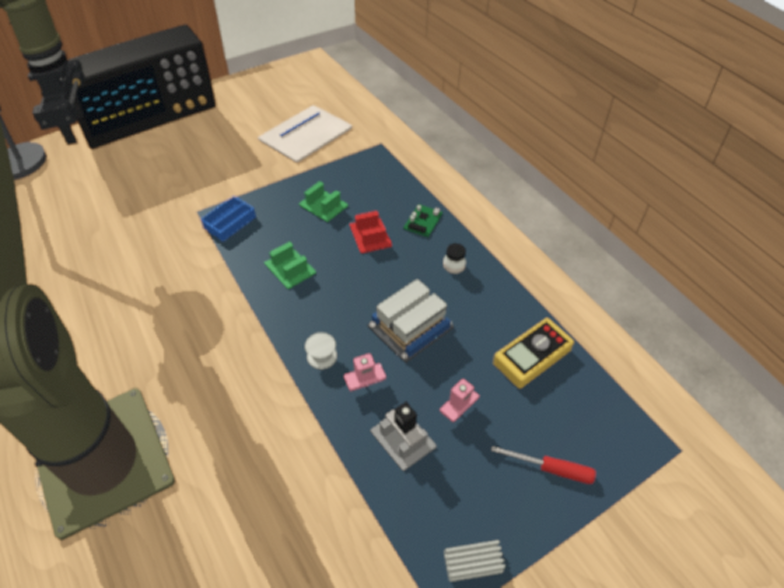

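The top view (784x588 picture) shows the gauge with its black block on the grey rest at (494,344) and pink look-alikes at (443,345) and (495,298). The nest is at (414,290) and the red rest at (310,270). There are two green rests, at (309,348) and (253,288). I'll measure these next.

```bash
python3 - <<'E'
from h import *
tiles=[]
for n in('top','side'):
    p,d=load(n+'0'); W=cloud(n,d)
    # table plane check
    m=(W[...,0]>.3)&(W[...,0]<.75)&(abs(W[...,1])<.4)&(abs(W[...,2])<.012)
    A=np.c_[W[m][:,:2],np.ones(m.sum())]; print(n,'plane',np.linalg.lstsq(A,W[m][:,2],rcond=None)[0],m.sum())
def comp(n,mask):
    return cv2.connectedComponentsWithStats(mask.astype(np.uint8))
for n in('top','side'):
    p,d=load(n+'0'); W=cloud(n,d); hsv=cv2.cvtColor(p,cv2.COLOR_RGB2HSV); H,S,V=[hsv[...,i].astype(int) for i in range(3)]
    R=(W[...,0]>.25)&(W[...,0]<.85)&(abs(W[...,1])<.5)
    for c,m in dict(green=(H>45)&(H<85)&(S>110),red=((H<6)|(H>174))&(S>150),pink=((H<6)|(H>160))&(S>50)&(S<150)&(V>130),tall=W[...,2]>.03).items():
        k,l,st,ce=comp(n,m&R)
        for i in range(1,k):
            if st[i,4]>25:
                w=W[l==i]; hi=w[w[:,2]>np.nanmax(w[:,2])-.015]
                print(n,c,st[i,4],np.round(ce[i]),'mean',np.round(np.nanmean(w,0),3),'zmax',np.round(np.nanpercentile(w[:,2],97),3))
E
```

```text
top plane [1.22568349e-03 1.06892013e-03 2.72885055e-06] 27722
side plane [0.00159266 0.000923   0.00113878] 37895
top green 57 [231. 158.] mean [0.774 0.184 0.005] zmax 0.011
top green 527 [180. 206.] mean [0.608 0.358 0.016] zmax 0.044
top green 546 [220. 248.] mean [0.461 0.223 0.014] zmax 0.043
top red 158 [407. 187.] mean [ 0.651 -0.413  0.022] zmax 0.029
top red 510 [221. 193.] mean [0.651 0.219 0.015] zmax 0.043
top pink 223 [354. 212.] mean [ 0.566 -0.226  0.042] zmax 0.08
top pink 212 [316. 247.] mean [ 0.457 -0.098  0.04 ] zmax 0.081
top tall 655 [346. 159.] mean [ 0.749 -0.209  0.035] zmax 0.042
top tall 117 [268. 158.] mean [0.757 0.053 0.049] zmax 0.057
top tall 65 [213. 189.] mean [0.661 0.244 0.039] zmax 0.045
top tall 63 [227. 192.] mean [0.648 0.195 0.039] zmax 0.046
top tall 841 [295. 205.] mean [ 0.593 -0.033  0.061] zmax 0.073
top tall 64 [185. 202.] mean [0.619 0.336 0.04 ] zmax 0.047
top tall 67 [171. 207.] mean [0.602 0.384 0.04 ] zmax 0.046
top tall 163 [354. 212.] mean [ 0.565 -0.225  0.055] zmax 0.082
top tall 151 [316. 247.] mean [ 0.455 -0.097  0.055] zmax
[... 1008 characters left out ...]
e tall 95 [201. 179.] mean [0.459 0.247 0.039] zmax 0.044
side tall 164 [325. 180.] mean [0.756 0.048 0.047] zmax 0.054
side tall 107 [210. 189.] mean [0.465 0.196 0.038] zmax 0.043
side tall 1305 [293. 222.] mean [ 0.59  -0.04   0.063] zmax 0.07
side tall 1231 [381. 249.] mean [ 0.747 -0.211  0.036] zmax 0.042
side tall 65 [311. 234.] mean [ 0.622 -0.079  0.031] zmax 0.034
side tall 292 [228. 247.] mean [ 0.419 -0.006  0.038] zmax 0.041
side tall 29 [297. 245.] mean [ 0.573 -0.086  0.031] zmax 0.032
side tall 398 [259. 266.] mean [ 0.454 -0.103  0.053] zmax 0.081
side tall 403 [328. 285.] mean [ 0.562 -0.233  0.055] zmax 0.082
side tall 609 [289. 304.] mean [ 0.457 -0.229  0.062] zmax 0.097
```

```bash
python3 - <<'E'
from h import *
# enlarged crops
p,d=load('top0'); a=p[160:290,120:450]; b=cv2.resize(a,None,fx=2.4,fy=2.4,interpolation=cv2.INTER_CUBIC)
p,d=load('side0'); c=p[190:345,200:370]; c=cv2.resize(c,None,fx=3.6,fy=3.6,interpolation=cv2.INTER_CUBIC)
cv2.imwrite('pics/c1.png',b[:,:,::-1]);cv2.imwrite('pics/c2.png',c[:,:,::-1])
E
```

```text
(no output)
```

View pics/c1.png

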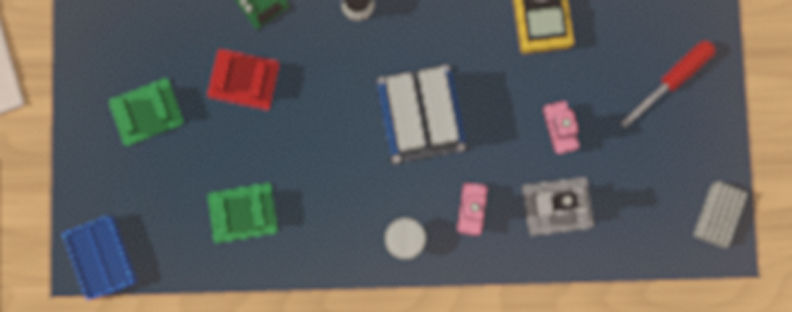

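View pics/c2.png

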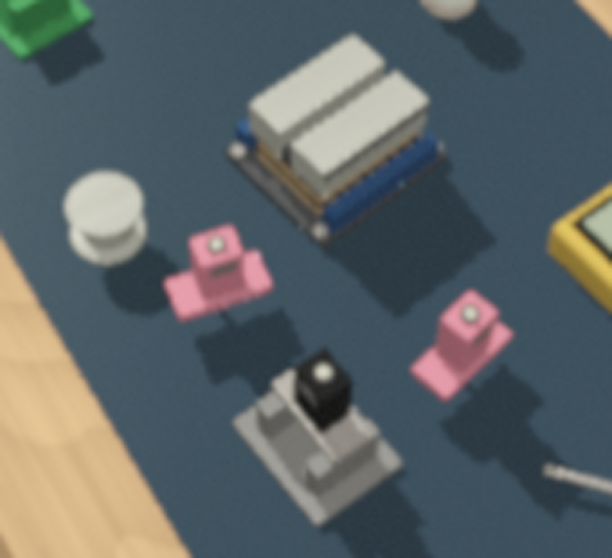

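```bash
cat >> h.py <<'E'
def ortho(name,p,h,cx,cy,half=.08,ppm=2500):
    n=int(2*half*ppm); 
    # image up = +x, left = +y
    i,j=np.meshgrid(np.arange(n),np.arange(n),indexing='ij')
    X=np.stack([cx+half-(i+.5)/ppm, cy+half-(j+.5)/ppm, np.full(i.shape,h)],-1).reshape(-1,3)
    uv=proj(name,X).astype(np.float32).reshape(n,n,2)
    return cv2.remap(p,uv[...,0],uv[...,1],cv2.INTER_CUBIC)
E
python3 - <<'E'
from h import *
for (t,h,cx,cy) in [('nest',.071,.593,-.036),('gauge',.094,.458,-.223),('green',.04,.461,.222),('red',.04,.652,.218)]:
    o=[]
    for n in('top','side'):
        p,d=load(n+'0'); a=ortho(n,p,h,cx,cy,.075,2600)
        for k in range(-70,71,10):
            q=int((.075-k/1000)*2600); c=(0,0,255) if k==0 else (120,120,120)
            cv2.line(a,(q,0),(q,390),c,1); cv2.line(a,(0,q),(390,q),c,1)
        o.append(a)
        W=cloud(n,d); m=(abs(W[...,0]-cx)<.08)&(abs(W[...,1]-cy)<.08)
        z=W[m][:,2]; hist,e=np.histogram(z,np.arange(-.005,.11,.0025)); print(t,n,{round(float(e[i]),4):int(hist[i]) for i in range(len(hist)) if hist[i]>20})
    cv2.imwrite(f'pics/o_{t}.png',np.hstack(o)[:,:,::-1])
E
```

```text
nest top {-0.005: 132, -0.0025: 258, 0.0: 266, 0.0025: 221, 0.005: 128, 0.0075: 70, 0.01: 27, 0.025: 42, 0.0275: 54, 0.03: 44, 0.0325: 34, 0.045: 34, 0.0475: 25, 0.06: 48, 0.0625: 104, 0.065: 210, 0.0675: 145, 0.07: 87, 0.0725: 25}
nest side {-0.0025: 236, 0.0: 523, 0.0025: 243, 0.005: 85, 0.0075: 143, 0.01: 64, 0.0125: 41, 0.015: 33, 0.0175: 49, 0.02: 51, 0.0225: 51, 0.025: 34, 0.0275: 82, 0.03: 98, 0.04: 30, 0.0425: 31, 0.045: 28, 0.0475: 53, 0.05: 42, 0.0525: 39, 0.055: 42, 0.0575: 51, 0.06: 35, 0.0625: 64, 0.065: 331, 0.0675: 457, 0.07: 65}
gauge top {-0.005: 239, -0.0025: 438, 0.0: 475, 0.0025: 377, 0.005: 233, 0.0075: 74, 0.01: 23, 0.0375: 24, 0.04: 25, 0.0425: 21, 0.045: 27, 0.0475: 23, 0.0925: 25}
gauge side {-0.005: 21, -0.0025: 429, 0.0: 1615, 0.0025: 1016, 0.005: 338, 0.0075: 148, 0.01: 22, 0.025: 21, 0.0375: 36, 0.04: 51, 0.0425: 22, 0.045: 44, 0.0475: 89, 0.05: 53, 0.0925: 51, 0.095: 68}
green top {-0.005: 221, -0.0025: 414, 0.0: 478, 0.0025: 412, 0.005: 254, 0.0075: 106, 0.01: 38, 0.035: 22, 0.0375: 32, 0.04: 35}
green side {-0.0025: 278, 0.0: 813, 0.0025: 474, 0.005: 179, 0.0075: 94, 0.01: 28, 0.0125: 21, 0.02: 21, 0.0225: 22, 0.03: 22, 0.0325: 24, 0.035: 24, 0.0375: 51, 0.04: 65}
red top {-0.005: 232, -0.0025: 381, 0.0: 484, 0.0025: 380, 0.005: 223, 0.0075: 100, 0.01: 45, 0.035: 24, 0.0375: 40, 0.04: 23}
red side {-0.0025: 249, 0.0: 675, 0.0025: 427, 0.005: 132, 0.0075: 86, 0.01: 30, 0.0175: 27, 0.0225: 25, 0.0275: 22, 0.03: 22, 0.0325: 25, 0.0375: 54, 0.04: 55}
```

View pics/o_nest.png

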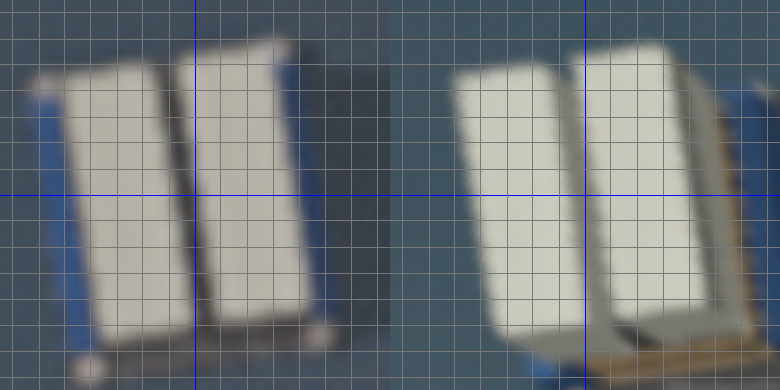

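View pics/o_gauge.png

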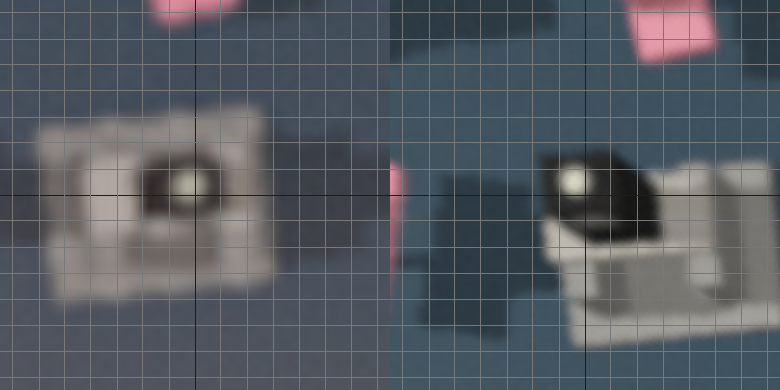

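View pics/o_green.png

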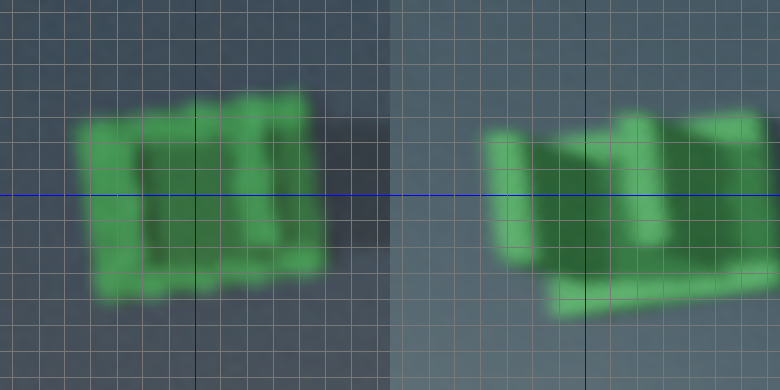

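View pics/o_red.png

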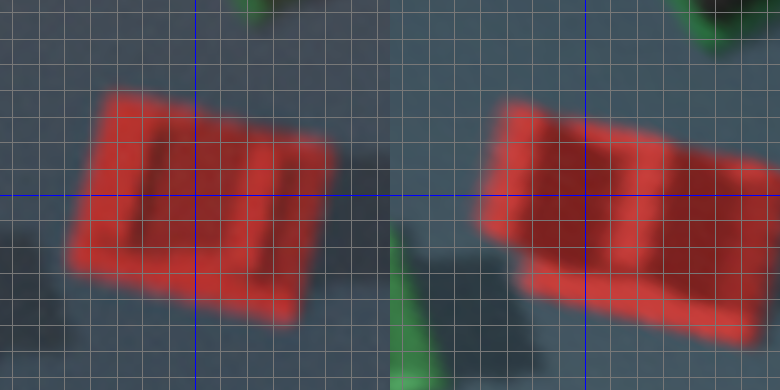

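```bash
cat > fit.py <<'E'
from h import *
from scipy.optimize import minimize
def rect(x0,x1,y0,y1,z,n=40):
    t=np.linspace(0.04,.96,n); o=[]
    for a,b in [((x0,y0),(x1,y0)),((x1,y0),(x1,y1)),((x1,y1),(x0,y1)),((x0,y1),(x0,y0))]:
        a=np.array(a);b=np.array(b); L=np.hypot(*(b-a)); k=max(4,int(L/.002)); t=np.linspace(.05,.95,k)[:,None]
        P=a+(b-a)*t; tn=np.tile((b-a)/L,(k,1)); o.append(np.c_[P,np.full(k,z),tn,np.zeros(k)])
    return np.vstack(o)
def grads(p,s):
    g=cv2.GaussianBlur(p.astype(np.float32),(0,0),s) if s>0 else p.astype(np.float32)
    return cv2.Scharr(g,cv2.CV_32F,1,0)/32,cv2.Scharr(g,cv2.CV_32F,0,1)/32
def score(prm,E,name,G,zoff=0):
    x,y,th=prm[:3]; c,s=np.cos(th),np.sin(th); R=np.array([[c,-s,0],[s,c,0],[0,0,1]])
    X=E[:,:3]@R.T+[x,y,zoff]; T=E[:,3:]@R.T
    u=proj(name,X); v=proj(name,X+T*1e-3); t=v-u; t/=np.linalg.norm(t,axis=1)[:,None]+1e-9
    n=np.c_[-t[:,1],t[:,0]].astype(np.float32); mp=u.astype(np.float32)[None]
    gx=cv2.remap(G[0],mp[...,0],mp[...,1],cv2.INTER_LINEAR)[0]; gy=cv2.remap(G[1],mp[...,0],mp[...,1],cv2.INTER_LINEAR)[0]
    d=np.abs(gx*n[:,:1]+gy*n[:,1:]).sum(1)
    return d.clip(0,60).mean()
def fit(E,cams,p0,s=(1.5,.7),pics=None,span=(.006,.006,.08),zoff=0,withz=False):
    best=np.array(p0,float)
    for sg in s:
        Gs=[(c,grads(pics[c],sg)) for c in cams]
        f=lambda q:-sum(score(q,E,c,G,zoff+(q[3] if withz else 0)) for c,G in Gs)
        st=[]
        r=np.random.RandomState(0)
        for k in range(12 if sg==s[0] else 3):
            x0=best+np.r_[(r.uniform(-1,1,3)*span if k else 0*np.ones(3)),([0] if withz else [])]
            sim=np.vstack([x0]+[x0+d for d in np.diag(([.003,.003,.04]+([.003] if withz else [])))])
            st.append(minimize(f,x0,method='Nelder-Mead',options=dict(initial_simplex=sim,xatol=1e-5,fatol=1e-4)))
        b=min(st,key=lambda z:z.fun); best=b.x
    return best,-b.fun
REST=np.vstack([rect(-.025,.025,.019,.032,.04),rect(-.025,.025,-.032,-.019,.04),rect(-.035,.035,-.045,.045,.006)])
RTOP=np.vstack([rect(-.025,.025,.019,.032,.04),rect(-.025,.025,-.032,-.019,.04)])
def NEST(h): return np.vstack([rect(-.05,.05,.006,.04,h),rect(-.05,.05,-.04,-.006,h)])
GAUGE=np.vstack([rect(-.015,.015,-.033,.033,.008),rect(-.012,.012,-.015,.015,.054)])
GBLK=rect(-.012,.012,-.015,.015,.054)
GB=rect(-.015,.015,-.033,.033,.008)
E
python3 - <<'E'
from fit import *
pics={n:load(n+'0')[0] for n in('top','side')}
T=[('green',REST,(.461,.221,.09),0),('green_railtops',RTOP,(.461,.221,.09),0),('red',REST,(.65,.216,-.23),0),('red_rt',RTOP,(.65,.216,-.23),0),('grey',REST,(.458,-.225,.09),0),
('nest',NEST(.067),(.593,-.038,.13),0),('gauge',GAUGE,(.46,-.226,.09),.04),('gaugebase',GB,(.46,-.226,.09),.04)]
for t,E,p0,z in T:
    for cams in (['top'],['side'],['top','side']):
        b,s=fit(E,cams,p0,pics=pics,zoff=z); print(t,cams,np.round(b[:2],4),round(np.degrees(b[2]),1),round(s,1))
b,s=fit(NEST(0),['top','side'],[.593,-.038,.13,.067],pics=pics,withz=True); print('nest z',np.round(b,4),s)
b,s=fit(REST,['top','side'],[.461,.221,.09,0],pics=pics,withz=True); print('green z',np.round(b,4),s)
for n in('top','side'):
    W=cloud(n,load(n+'0')[1]); R=np.array([[np.cos(.13),-np.sin(.13)],[np.sin(.13),np.cos(.13)]])
    q=(W[...,:2]-[.593,-.036])@R; m=(abs(q[...,0])<.04)&(abs(abs(q[...,1])-.023)<.01); print(n,'bar top z',np.nanmedian(W[m][:,2]),m.sum())
    q=(W[...,:2]-[.593,-.036]); m=(np.hypot(q[...,0],q[...,1])<.15)&(W[...,2]<.01); print(' bench',np.nanmedian(W[m][:,2]))
E
```

```text
Traceback (most recent call last):
  File "fit.py", line 30, in fit
    st.append(minimize(f,x0,method='Nelder-Mead',options=dict(initial_simplex=sim,xatol=1e-5,fatol=1e-4)))
              ~~~~~~~~^^^^^^^^^^^^^^^^^^^^^^^^^^^^^^^^^^^^^^^^^^^^^^^^^^^^^^^^^^^^^^^^^^^^^^^^^^^^^^^^^^^
  File "fit.py", line 24, in <lambda>
    f=lambda q:-sum(score(q,E,c,G,zoff+(q[3] if withz else 0)) for c,G in Gs)
                ~~~^^^^^^^^^^^^^^^^^^^^^^^^^^^^^^^^^^^^^^^^^^^^^^^^^^^^^^^^^^
  File "fit.py", line 24, in <genexpr>
    f=lambda q:-sum(score(q,E,c,G,zoff+(q[3] if withz else 0)) for c,G in Gs)
                    ~~~~~^^^^^^^^^^^^^^^^^^^^^^^^^^^^^^^^^^^^^
  File "fit.py", line 15, in score
    u=proj(name,X); v=proj(name,X+T*1e-3); t=v-u; t/=np.linalg.norm(t,axis=1)[:,None]+1e-9
  File "h.py", line 16, in proj
    m=eyes.camera_model(name); T=np.array(m['pose']); c=(np.atleast_2d(X)-T[:3,3])@T[:3,:3]
ValueError: time passes only in moves, steps and waits
```

```bash
python3 - <<'E'
from plant import r,eyes
import pickle; pickle.dump({n:{k:(v if not hasattr(v,'tolist') else v.tolist()) for k,v in eyes.camera_model(n).items()} for n in('top','side')},open('cam.pkl','wb'))
E
sed -i 's/eyes.camera_model(name)/CAM[name]/; s/^from plant import r, eyes/from plant import r, eyes\nimport pickle; CAM=pickle.load(open("cam.pkl","rb"))/' h.py
cat > f1.py <<'E'
from fit import *
pics={n:load(n+'0')[0] for n in('top','side')}
T=[('green',REST,(.461,.221,.09),0),('green_railtops',RTOP,(.461,.221,.09),0),('red',REST,(.65,.216,-.23),0),('red_rt',RTOP,(.65,.216,-.23),0),('grey',REST,(.458,-.225,.09),0),
('nest',NEST(.067),(.593,-.038,.13),0),('gauge',GAUGE,(.46,-.226,.09),.04),('gaugebase',GB,(.46,-.226,.09),.04)]
for t,E,p0,z in T:
    for cams in (['top'],['side'],['top','side']):
        b,s=fit(E,cams,p0,pics=pics,zoff=z); print(t,cams,np.round(b[:2],4),round(np.degrees(b[2]),1),round(s,1))
b,s=fit(NEST(0),['top','side'],[.593,-.038,.13,.067],pics=pics,withz=True); print('nest z',np.round(b,4),s)
b,s=fit(REST,['top','side'],[.461,.221,.09,0],pics=pics,withz=True); print('green z',np.round(b,4),s)
for n in('top','side'):
    W=cloud(n,load(n+'0')[1]); R=np.array([[np.cos(.13),-np.sin(.13)],[np.sin(.13),np.cos(.13)]])
    q=(W[...,:2]-[.593,-.036])@R; m=(abs(q[...,0])<.04)&(abs(abs(q[...,1])-.023)<.01); print(n,'bar top z',np.nanmedian(W[m][:,2]),m.sum())
    q=(W[...,:2]-[.593,-.036]); m=(np.hypot(q[...,0],q[...,1])<.15)&(W[...,2]<.01); print(' bench',np.nanmedian(W[m][:,2]))
E
time python3 f1.py
```

```text
green ['top'] [0.4615 0.2252] 7.7 20.8
green ['side'] [0.4635 0.2257] 8.0 31.2
green ['top', 'side'] [0.4631 0.2255] 8.0 51.4
green_railtops ['top'] [0.4657 0.2261] 7.4 19.0
green_railtops ['side'] [0.4637 0.2253] 7.6 36.6
green_railtops ['top', 'side'] [0.4638 0.2256] 8.0 55.3
red ['top'] [0.6534 0.2211] -13.6 37.1
red ['side'] [0.6547 0.2212] -13.5 41.0
red ['top', 'side'] [0.6544 0.2211] -13.6 77.8
red_rt ['top'] [0.6578 0.2217] -13.6 24.7
red_rt ['side'] [0.6555 0.2218] -12.7 39.4
red_rt ['top', 'side'] [0.6561 0.2218] -13.2 63.4
grey ['top'] [ 0.4579 -0.2225] 5.0 40.9
grey ['side'] [ 0.4606 -0.2212] 4.8 43.2
grey ['top', 'side'] [ 0.4589 -0.2217] 5.9 81.6
nest ['top'] [ 0.5938 -0.0327] 9.0 60.0
nest ['side'] [ 0.596  -0.0316] 9.5 60.0
nest ['top', 'side'] [ 0.5948 -0.0328] 8.9 119.9
gauge ['top'] [ 0.4624 -0.2194] 8.8 41.3
gauge ['side'] [ 0.4682 -0.2294] 3.1 32.2
gauge ['top', 'side'] [ 0.462  -0.2198] 6.5 71.7
gaugebase ['top'] [ 0.4642 -0.2208] 9.5 38.4
gaugebase ['side'] [ 0.4683 -0.2204] 0.6 41.4
gaugebase ['top', 'side'] [ 0.4661 -0.2208] 5.0 73.8
nest z [ 0.5943 -0.0331  0.1565  0.0686] 119.91763305664062
green z [0.4627 0.2247 0.1375 0.0013] 51.63172912597656
top bar top z 0.0669700763671317 295
 bench 0.0005127101601312134
side bar top z 0.06767360388602511 438
 bench 0.0016506577076740858
real	0m38.393s
user	0m36.331s
sys	0m0.566s
```

```bash
sed -i 's/clip(0,60)/clip(0,150)/' fit.py; cat > ov.py <<'E'
from fit import *
def overlay(p,name,E,prm,z,box,f,out,col=(255,255,0)):
    u0,u1,v0,v1=box; a=cv2.resize(p[v0:v1,u0:u1],None,fx=f,fy=f,interpolation=cv2.INTER_CUBIC)
    x,y,th=prm[:3]; c,s=np.cos(th),np.sin(th); X=E[:,:3]@np.array([[c,-s,0],[s,c,0],[0,0,1]]).T+[x,y,z]
    for q in proj(name,X): cv2.circle(a,(int((q[0]-u0+.5)*f),int((q[1]-v0+.5)*f)),1,col,-1)
    return a
E
python3 - <<'E'
from ov import *
pics={n:load(n+'0')[0] for n in('top','side')}
for t,E,p0,z in [('nest',NEST(.067),(.593,-.038,.15),0),('gauge',GAUGE,(.462,-.22,.12),.04),('gblk',GBLK,(.462,-.22,.12),.04)]:
    for cams in (['top'],['side'],['top','side']):
        b,s=fit(E,cams,p0,pics=pics,zoff=z,span=(.004,.004,.05)); print(t,cams,np.round(b[:2],4),round(np.degrees(b[2]),1),round(s,1))
A=overlay(pics['side'],'side',GAUGE,(.465,-.2205,.12),.04,(250,340,270,345),8,0)
B=overlay(pics['top'],'top',GAUGE,(.463,-.2205,.12),.04,(325,385,225,270),8,0)
C=overlay(pics['side'],'side',GAUGE,(.465,-.2205,.12),.04,(250,340,270,345),8,0)
cv2.imwrite('pics/ga.png',A[:,:,::-1]);cv2.imwrite('pics/gb.png',B[:,:,::-1])
E
```

```text
nest ['top'] [ 0.5941 -0.0328] 9.0 88.4
nest ['side'] [ 0.5965 -0.0319] 9.1 83.3
nest ['top', 'side'] [ 0.5957 -0.0323] 9.0 169.5
gauge ['top'] [ 0.4626 -0.219 ] 8.0 42.5
gauge ['side'] [ 0.4682 -0.2202] 1.5 43.9
gauge ['top', 'side'] [ 0.4671 -0.2196] 3.2 75.5
gblk ['top'] [ 0.4612 -0.2172] -1.7 57.5
gblk ['side'] [ 0.4439 -0.2223] 33.9 54.8
gblk ['top', 'side'] [ 0.4571 -0.2178] -22.6 87.7
```

View pics/ga.png

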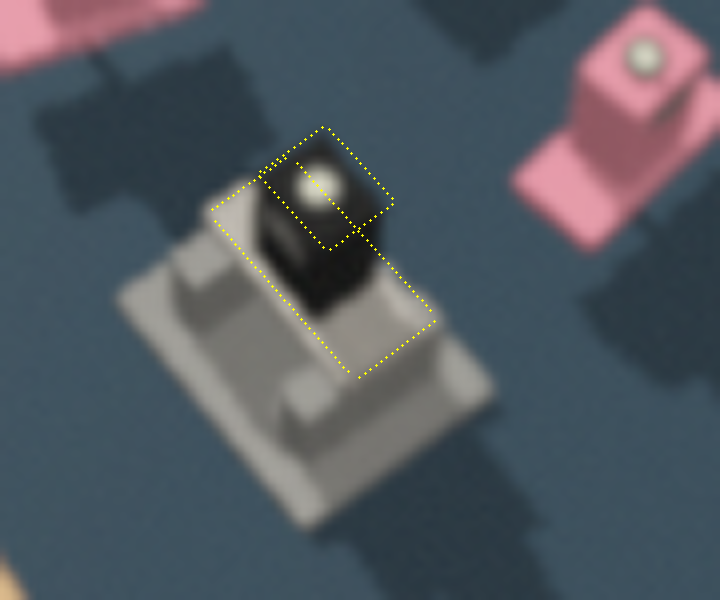

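View pics/gb.png

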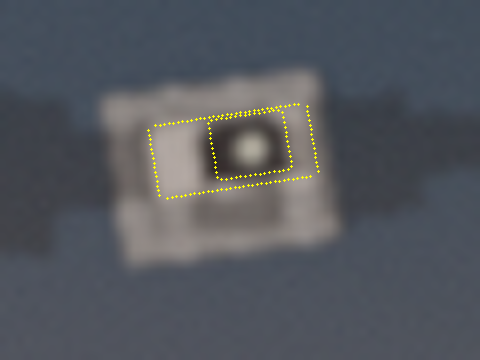

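```bash
python3 - <<'E'
from h import *
def ray(n,u):
    m=CAM[n]; xd=np.array([(u[0]-m['cx'])/m['fx'],(u[1]-m['cy'])/m['fy']]); x=xd.copy()
    for _ in range(30): x=xd/(1+m['k1']*(x@x))
    T=np.array(m['pose']); d=T[:3,:3]@np.array([x[0],-x[1],-1]); return T[:3,3],d
out=[]
for n,box in(('top',(350,363,238,249)),('side',(284,297,288,299))):
    p,d=load(n+'0'); u0,u1,v0,v1=box; g=p[v0:v1,u0:u1].astype(float).sum(2); print(n,g.astype(int)//3 if 0 else '',g.max())
    w=(g-.55*g.max()).clip(0); uu,vv=np.meshgrid(np.arange(u0,u1),np.arange(v0,v1)); c=np.array([(w*uu).sum(),(w*vv).sum()])/w.sum(); print(c)
    o,dd=ray(n,c); out.append((o,dd))
    for z in(.094,.0965,.099): print(z,np.round(o+dd*(z-o[2])/dd[2],4))
(o1,d1),(o2,d2)=out; A=np.c_[d1,-d2]; t=np.linalg.lstsq(A,o2-o1,rcond=None)[0]; print(o1+d1*t[0],o2+d2*t[1])
b=cv2.resize(load('side0')[0][275:325,270:320],None,fx=12,fy=12,interpolation=cv2.INTER_CUBIC).astype(float); b=(255*(b/255)**.5).astype(np.uint8)
cv2.imwrite('pics/gz.png',b[:,:,::-1])
E
```

```text
top  503.0
[357.41606629 242.65728789]
0.094 [ 0.4627 -0.2257  0.094 ]
0.0965 [ 0.4626 -0.2253  0.0965]
0.099 [ 0.4625 -0.2249  0.099 ]
side  614.0
[289.3170889  292.85347762]
0.094 [ 0.4633 -0.2191  0.094 ]
0.0965 [ 0.4625 -0.2202  0.0965]
0.099 [ 0.4618 -0.2213  0.099 ]
[ 0.46224721 -0.2241637   0.10389241] [ 0.46033518 -0.22333117  0.10366768]
```

View pics/gz.png

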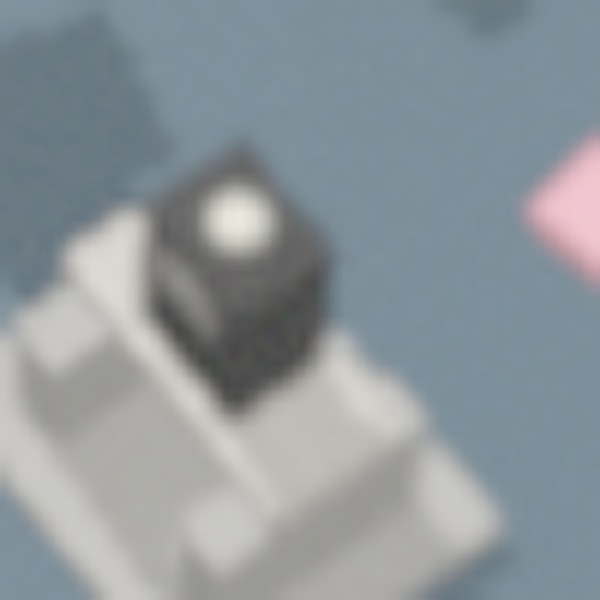

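```bash
cat >> h.py <<'E'
def ray(n,u):
    m=CAM[n]; xd=np.array([(u[0]-m['cx'])/m['fx'],(u[1]-m['cy'])/m['fy']]); x=xd.copy()
    for _ in range(30): x=xd/(1+m['k1']*(x@x))
    T=np.array(m['pose']); d=T[:3,:3]@np.array([x[0],-x[1],-1]); return T[:3,3],d
def at(n,u,z):
    o,d=ray(n,u); return o+d*(z-o[2])/d[2]
def tri(n1,u1,n2,u2):
    o1,d1=ray(n1,u1);o2,d2=ray(n2,u2); t=np.linalg.lstsq(np.c_[d1,-d2],o2-o1,rcond=None)[0]; return o1+d1*t[0],o2+d2*t[1]
E
python3 - <<'E'
from h import *
p,d=load('top0'); u0,u1,v0,v1=352,360,239,247; g=p[v0:v1,u0:u1].astype(float).sum(2); print((g/3).astype(int))
w=(g-.6*g.max()).clip(0); uu,vv=np.meshgrid(np.arange(u0,u1),np.arange(v0,v1)); c=np.array([(w*uu).sum(),(w*vv).sum()])/w.sum(); print(c)
print(tri('top',c,'side',(289.4,292.85)), at('top',c,.097), at('side',(289.4,292.85),.097))
S=lambda u,v:(270+u/12-.5,275+v/12-.5)
top=[at('side',S(*q),.094) for q in[(152,200),(240,140),(328,255),(235,320)]]; print('blk top',np.round(top,4),np.mean(top,0))
bot=[at('side',S(*q),.048) for q in[(150,305),(237,415),(320,350)]]; print(np.round(bot,4),(bot[0]+bot[2])/2)
E
```

```text
[[113 111 111 109 101  97 109 131]
 [ 87  80  79  78  76  72  79 100]
 [ 62  57  67  88  98  88  67  70]
 [ 52  59  90 129 146 129  84  62]
 [ 49  65 107 150 167 149  99  64]
 [ 50  63  98 138 151 133  87  60]
 [ 48  55  75  99 111  97  69  58]
 [ 56  59  63  71  78  75  74  86]]
[355.95487904 242.39915738]
(array([ 0.46356104, -0.22069125,  0.09667767]), array([ 0.46268083, -0.22030656,  0.09657463])) [ 0.46354485 -0.22064195  0.097     ] [ 0.46254951 -0.22049309  0.097     ]
blk top [[ 0.4523 -0.2075  0.094 ]
 [ 0.4725 -0.2054  0.094 ]
 [ 0.4734 -0.2335  0.094 ]
 [ 0.4522 -0.2357  0.094 ]] [ 0.46257736 -0.22053146  0.094     ]
[[ 0.4537 -0.2054  0.048 ]
 [ 0.4555 -0.2333  0.048 ]
 [ 0.476  -0.2301  0.048 ]] [ 0.46485606 -0.21778505  0.048     ]
```

```bash
python3 - <<'E'
from h import *
p,_=load('side0'); a=ortho('side',p,.048,.464,-.2205,.045,6500)
q,_=load('top0'); b=ortho('top',q,.048,.464,-.2205,.045,6500)
o=[]
for k,im in enumerate((a,b)):
    im=(255*(im/255.)**.6).astype(np.uint8)[:,:,::-1].copy()
    im=cv2.resize(im,(580,580)) if 0 else im
    o.append(im)
cv2.imwrite('pics/ob1.png',o[0]);cv2.imwrite('pics/ob2.png',o[1]);print(o[0].shape)
E
```

```text
(585, 585, 3)
```

View pics/ob1.png

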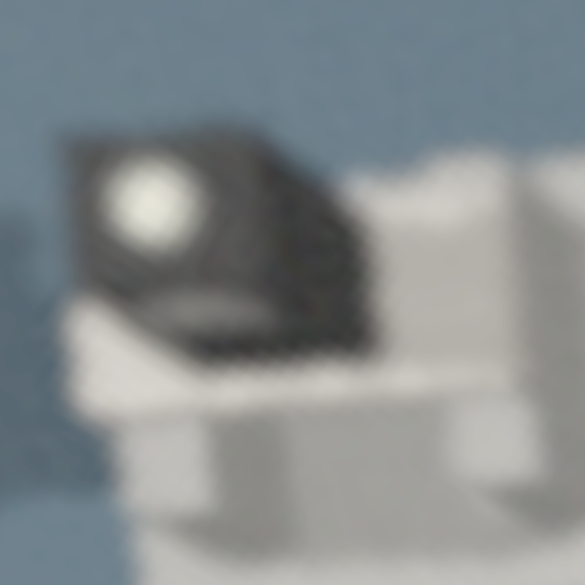

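View pics/ob2.png

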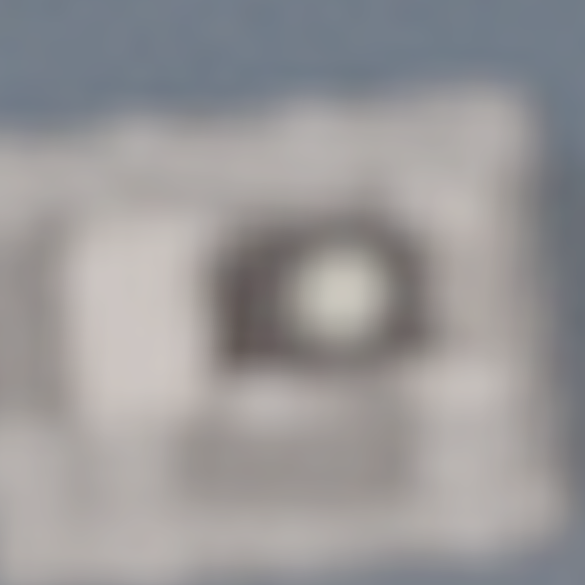

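```bash
cat > mv.py <<'E'
from h import *
from scipy.spatial.transform import Rotation as R
import sys
def st(): 
    s=r.get_state(); q=R.from_quat(s['eef_rot']); y=q.as_matrix()[:,1]; z=q.as_matrix()[:,2]
    print('t %.2f pos %s jawyaw %.1f tilt(x,y) %s F %s M %s open %.3f'%(s['clock'],np.round(s['tool_pos'],4),np.degrees(np.arctan2(y[1],y[0])),np.round(z[:2],4),np.round(s['contact_force'],1),np.round(s['moment'],2),s['opening'])); return s,q
def go(*wps):
    """waypoints (x,y,z,jawyaw deg) -> units rel. to current pose"""
    s,q=st(); M=q.as_matrix()
    for w in wps:
        d=M.T@(np.array(w[:3])-s['tool_pos'])/.06
        th=np.radians(w[3]); y=np.array([np.cos(th),np.sin(th),0]); z=np.array([0,0,-1.]); x=np.cross(y,z)
        a=np.degrees((q.inv()*R.from_matrix(np.c_[x,y,z])).as_rotvec())/6
        print('d',np.round(d,3),'a',np.round(a,2),'dist mm',round(np.linalg.norm(d)*60))
E
python3 -c "
from mv import *
go((.45,.35,.25,40),(.52,.05,.24,5.2),(.463,-.2205,.22,5.2))"
```

```text
t 0.10 pos [0.1773 0.5988 0.263 ] jawyaw 73.5 tilt(x,y) [-0.0003 -0.0016] F [-0.7  0.2  0.5] M [ 0.03  0.02 -0.08] open 0.994
d [-5.535 -2.686  0.222] a [-0.01  0.01  5.59] dist mm 369
d [-8.072 -7.149  0.396] a [-1.000e-02  1.000e-02  1.139e+01] dist mm 647
d [ -8.441 -11.741   0.737] a [-1.000e-02  1.000e-02  1.139e+01] dist mm 869
```

Call:
servo_tool(deltas=[{"dx":-5.5,"dy":-2.7,"dz":0.2,"az":5.6,"hand":88},{"dx":-5.5,"dy":-2.7,"dz":0.2,"az":5.6},{"dx":-5.5,"dy":-2.7,"dz":0.2,"az":5.6},{"dx":-5.5,"dy":-2.7,"dz":0.2,"az":5.6},{"dx":-5.5,"dy":-2.7,"dz":0.2,"az":5.6},{"dx":-8.1,"dy":-7.1,"dz":0.4,"az":11.4},{"dx":-8.1,"dy":-7.1,"dz":0.4,"az":11.4},{"dx":-8.1,"dy":-7.1,"dz":0.4,"az":11.4},{"dx":-8.1,"dy":-7.1,"dz":0.4,"az":11.4},{"dx":-8.1,"dy":-7.1,"dz":0.4,"az":11.4}])

```text
schema error: expected keys dx, dy, dz, ax, ay, az, hand
```

```bash
python3 -c "
from mv import *
go((.463,-.2205,.16,5.2),(.463,-.2205,.083,5.2));print(np.round(r.get_state()['q'],2))"
```

```text
t 0.10 pos [0.1773 0.5988 0.263 ] jawyaw 73.5 tilt(x,y) [-0.0003 -0.0016] F [-0.7  0.2  0.5] M [ 0.03  0.02 -0.08] open 0.994
d [ -8.44  -11.74    1.737] a [-1.000e-02  1.000e-02  1.139e+01] dist mm 874
d [ -8.44  -11.737   3.02 ] a [-1.000e-02  1.000e-02  1.139e+01] dist mm 886
[-1.25  0.69 -0.19  1.57  0.16  0.9  -0.22]
```

Call:
servo_tool(deltas=[{"dx":-5.5,"dy":-2.7,"dz":0.2,"ax":0,"ay":0,"az":5.6,"hand":88},{"dx":-5.5,"dy":-2.7,"dz":0.2,"ax":0,"ay":0,"az":5.6,"hand":88},{"dx":-5.5,"dy":-2.7,"dz":0.2,"ax":0,"ay":0,"az":5.6,"hand":88},{"dx":-5.5,"dy":-2.7,"dz":0.2,"ax":0,"ay":0,"az":5.6,"hand":88},{"dx":-5.5,"dy":-2.7,"dz":0.2,"ax":0,"ay":0,"az":5.6,"hand":88},{"dx":-8.1,"dy":-7.1,"dz":0.4,"ax":0,"ay":0,"az":11.4,"hand":88},{"dx":-8.1,"dy":-7.1,"dz":0.4,"ax":0,"ay":0,"az":11.4,"hand":88},{"dx":-8.1,"dy":-7.1,"dz":0.4,"ax":0,"ay":0,"az":11.4,"hand":88},{"dx":-8.1,"dy":-7.1,"dz":0.4,"ax":0,"ay":0,"az":11.4,"hand":88},{"dx":-8.1,"dy":-7.1,"dz":0.4,"ax":0,"ay":0,"az":11.4,"hand":88}])

```text
clock: 1.35
tool_pos: [0.5091, 0.0908, 0.2411]
eef_rot: [0.675, 0.738, -0.0, -0.0]
contact_force: [1.2, -0.7, -0.3]
opening: 0.999
```

```bash
python3 -c "
from mv import *
go((.463,-.2205,.16,5.2),(.463,-.2205,.083,5.2));print(np.round(r.get_state()['q'],2))"
```

```text
t 1.35 pos [0.5091 0.0908 0.2411] jawyaw 5.1 tilt(x,y) [-0.0002 -0.0001] F [ 1.2 -0.7 -0.3] M [-0.06 -0.02  0.02] open 0.999
d [-5.099 -1.229  1.352] a [-0.    0.   -0.01] dist mm 325
d [-5.099 -1.228  2.635] a [-0.    0.   -0.01] dist mm 352
[-0.3   0.58  0.06  1.92 -0.05  0.64 -0.12]
```

Call:
servo_tool(deltas=[{"dx":-5.1,"dy":-1.2,"dz":0.4,"ax":0,"ay":0,"az":0,"hand":88},{"dx":-5.1,"dy":-1.2,"dz":0.8,"ax":0,"ay":0,"az":0,"hand":88},{"dx":-5.1,"dy":-1.2,"dz":1.2,"ax":0,"ay":0,"az":0,"hand":88},{"dx":-5.1,"dy":-1.2,"dz":1.3,"ax":0,"ay":0,"az":0,"hand":88},{"dx":-5.1,"dy":-1.2,"dz":1.3,"ax":0,"ay":0,"az":0,"hand":88},{"dx":-5.1,"dy":-1.2,"dz":1.3,"ax":0,"ay":0,"az":0,"hand":88},{"dx":-5.1,"dy":-1.2,"dz":1.3,"ax":0,"ay":0,"az":0,"hand":88},{"dx":-5.1,"dy":-1.2,"dz":1.3,"ax":0,"ay":0,"az":0,"hand":88}])

```text
clock: 2.35
tool_pos: [0.4653, -0.2164, 0.1636]
eef_rot: [0.674, 0.739, 0.001, -0.0]
contact_force: [0.2, 0.5, -0.2]
opening: 1.0
```

```bash
python3 - <<'E'
from mv import *
go((.463,-.2205,.15,5.2),(.463,-.2205,.083,5.2))
p,d=snap('side','side1'); b=cv2.resize(p[210:350,210:380],None,fx=4,fy=4,interpolation=cv2.INTER_CUBIC); cv2.imwrite('pics/side1c.png',b[:,:,::-1])
E
```

```text
t 2.35 pos [ 0.4653 -0.2164  0.1636] jawyaw 5.3 tilt(x,y) [0.0009 0.0014] F [ 0.2  0.5 -0.2] M [-0.04  0.05  0.06] open 1.000
d [-0.065 -0.045  0.227] a [ 0.01 -0.01  0.02] dist mm 14
d [-0.067 -0.046  1.344] a [ 0.01 -0.01  0.02] dist mm 81
```

View pics/side1c.png

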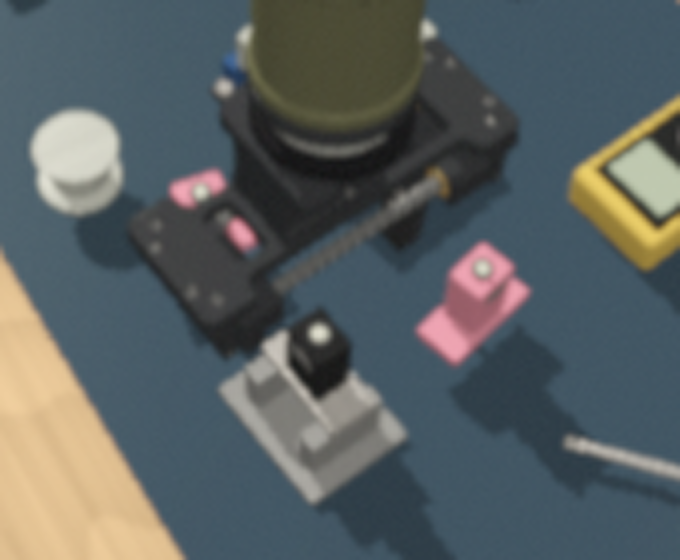

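Call:
servo_tool(deltas=[{"dx":0,"dy":0,"dz":0.2,"ax":0,"ay":0,"az":0,"hand":88},{"dx":0,"dy":0,"dz":0.2,"ax":0,"ay":0,"az":0,"hand":88}])

```text
clock: 2.65
tool_pos: [0.4641, -0.2175, 0.1505]
eef_rot: [0.674, 0.739, -0.0, -0.001]
contact_force: [0.0, -0.2, -0.7]
opening: 1.0
```

```bash
python3 - <<'E'
from mv import *
go((.463,-.2205,.083,5.2))
E
```

```text
t 2.65 pos [ 0.4641 -0.2175  0.1505] jawyaw 5.2 tilt(x,y) [-0.0016  0.001 ] F [ 0.  -0.2 -0.7] M [-0.1   0.05  0.04] open 1.000
d [-0.05  -0.021  1.125] a [-0.01 -0.01  0.  ] dist mm 68
```

Call:
servo_tool(deltas=[{"dx":-0.05,"dy":-0.02,"dz":0.4,"ax":0,"ay":0,"az":0,"hand":88},{"dx":-0.05,"dy":-0.02,"dz":0.8,"ax":0,"ay":0,"az":0,"hand":60},{"dx":-0.05,"dy":-0.02,"dz":1.12,"ax":0,"ay":0,"az":0,"hand":50},{"dx":-0.05,"dy":-0.02,"dz":1.12,"ax":0,"ay":0,"az":0,"hand":40},{"dx":-0.05,"dy":-0.02,"dz":1.12,"ax":0,"ay":0,"az":0,"hand":40}], newtons=10)

```text
clock: 3.28
tool_pos: [0.4638, -0.2217, 0.0846]
eef_rot: [0.675, 0.738, 0.0, 0.0]
contact_force: [-0.0, -0.1, 0.8]
opening: 0.568
```

```bash
python3 - <<'E'
from mv import *
go((.463,-.2205,.083,5.2))
p,d=snap('side','side2'); b=cv2.resize(p[210:350,210:380],None,fx=4,fy=4,interpolation=cv2.INTER_CUBIC); cv2.imwrite('pics/side2c.png',b[:,:,::-1])
E
```

```text
t 3.27 pos [ 0.4638 -0.2217  0.0846] jawyaw 5.1 tilt(x,y) [ 0.0005 -0.0001] F [-0.  -0.1  0.8] M [-0.07  0.05  0.02] open 0.568
d [ 0.022 -0.011  0.027] a [ 0.    0.   -0.01] dist mm 2
```

View pics/side2c.png

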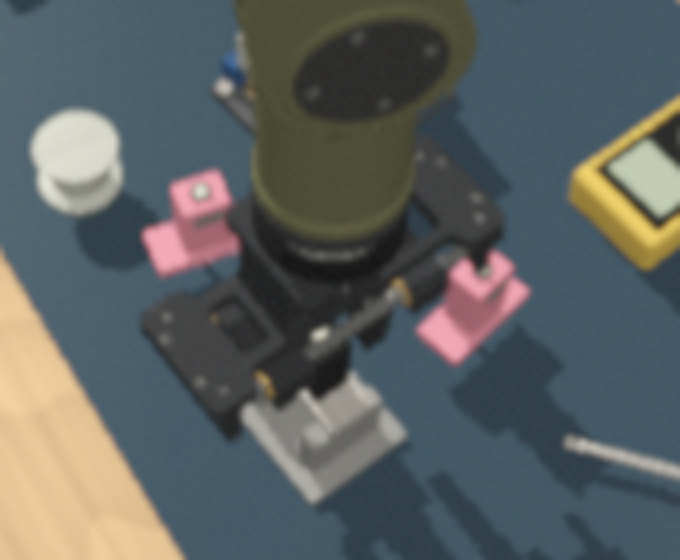

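Call:
servo_tool(deltas=[{"dx":0,"dy":0,"dz":0.02,"ax":0,"ay":0,"az":0,"hand":32},{"dx":0,"dy":0,"dz":0.02,"ax":0,"ay":0,"az":0,"hand":22},{"dx":0,"dy":0,"dz":0.02,"ax":0,"ay":0,"az":0,"hand":18},{"dx":0,"dy":0,"dz":0.02,"ax":0,"ay":0,"az":0,"hand":14}], newtons=10)

```text
clock: 3.82
tool_pos: [0.4631, -0.2219, 0.0833]
eef_rot: [0.675, 0.738, -0.0, -0.0]
contact_force: [-1.3, 0.4, 5.2]
opening: 0.274
```

Call:
servo_tool(deltas=[{"dx":0,"dy":0,"dz":0,"ax":0,"ay":0,"az":0,"hand":10},{"dx":0,"dy":0,"dz":0,"ax":0,"ay":0,"az":0,"hand":10}], newtons=45)

```text
clock: 4.08
tool_pos: [0.4632, -0.2219, 0.0833]
eef_rot: [0.675, 0.738, -0.0, -0.0]
contact_force: [-1.7, 0.6, 5.7]
opening: 0.267
```

```bash
python3 - <<'E'
from mv import *
go((.463,-.2205,.16,5.2)); print(r.get_state()['opening']*88.1)
E
```

```text
t 4.08 pos [ 0.4632 -0.2219  0.0833] jawyaw 5.1 tilt(x,y) [-0.0003 -0.0001] F [-1.7  0.6  5.7] M [-0.04  0.4  -0.01] open 0.267
d [ 2.300e-02 -1.000e-03 -1.279e+00] a [-0.    0.   -0.02] dist mm 77
23.556805252768175
```

Call:
servo_tool(deltas=[{"dx":0,"dy":0,"dz":-0.2,"ax":0,"ay":0,"az":0,"hand":10},{"dx":0,"dy":0,"dz":-0.7,"ax":0,"ay":0,"az":0,"hand":10},{"dx":0,"dy":0,"dz":-1.4,"ax":0,"ay":0,"az":0,"hand":10},{"dx":0,"dy":0,"dz":-1.7,"ax":0,"ay":0,"az":0,"hand":10},{"dx":0,"dy":0,"dz":-1.7,"ax":0,"ay":0,"az":0,"hand":10}], newtons=45)

```text
clock: 4.7
tool_pos: [0.4644, -0.222, 0.1864]
eef_rot: [0.675, 0.738, 0.001, 0.002]
contact_force: [0.4, 0.7, -2.8]
opening: 0.269
```

```bash
python3 - <<'E'
from mv import *
go((.595,-.0325,.165,9.0))
p,d=snap('side','side3'); b=cv2.resize(p[190:330,210:380],None,fx=4,fy=4,interpolation=cv2.INTER_CUBIC); cv2.imwrite('pics/side3c.png',b[:,:,::-1])
E
```

```text
t 4.70 pos [ 0.4644 -0.222   0.1864] jawyaw 5.1 tilt(x,y) [ 0.0034 -0.0011] F [ 0.4  0.7 -2.8] M [-0.05  0.08 -0.05] open 0.269
d [2.953 2.449 0.361] a [ 0.03  0.01 -0.65] dist mm 231
```

View pics/side3c.png

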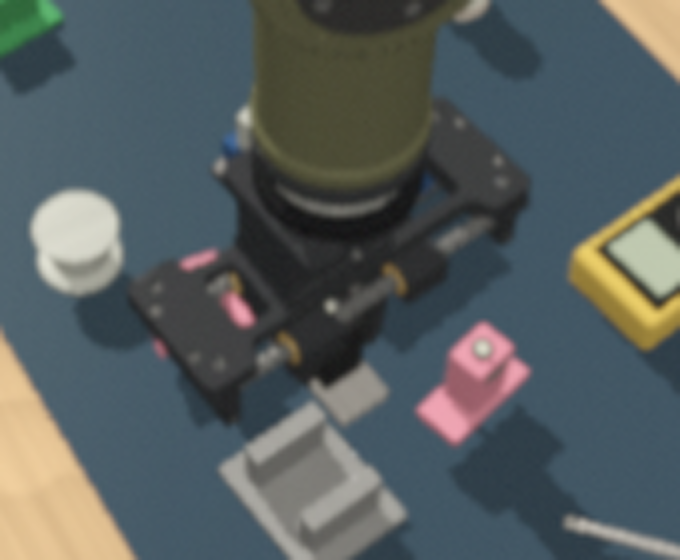

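Call:
servo_tool(deltas=[{"dx":1.0,"dy":0.8,"dz":0.1,"ax":0,"ay":0,"az":-0.2,"hand":10},{"dx":2.0,"dy":1.6,"dz":0.2,"ax":0,"ay":0,"az":-0.4,"hand":10},{"dx":2.95,"dy":2.45,"dz":0.36,"ax":0,"ay":0,"az":-0.65,"hand":10},{"dx":2.95,"dy":2.45,"dz":0.36,"ax":0,"ay":0,"az":-0.65,"hand":10},{"dx":2.95,"dy":2.45,"dz":0.36,"ax":0,"ay":0,"az":-0.65,"hand":10},{"dx":2.95,"dy":2.45,"dz":0.36,"ax":0,"ay":0,"az":-0.65,"hand":10},{"dx":2.95,"dy":2.45,"dz":0.36,"ax":0,"ay":0,"az":-0.65,"hand":10},{"dx":2.95,"dy":2.45,"dz":0.36,"ax":0,"ay":0,"az":-0.65,"hand":10}])

```text
clock: 5.75
tool_pos: [0.5936, -0.0338, 0.1633]
eef_rot: [0.65, 0.76, -0.0, -0.0]
contact_force: [0.6, -0.0, -2.1]
opening: 0.266
```

```bash
python3 - <<'E'
from mv import *
go((.595,-.0325,.165,9.0))
p,d=snap('side','side4'); b=cv2.resize(p[170:270,230:365],None,fx=5.5,fy=5.5,interpolation=cv2.INTER_CUBIC); cv2.imwrite('pics/side4c.png',b[:,:,::-1])
p,d=snap('top','top4'); b=cv2.resize(p[160:250,250:350],None,fx=6,fy=6,interpolation=cv2.INTER_CUBIC); cv2.imwrite('pics/top4c.png',b[:,:,::-1])
E
```

```text
t 5.75 pos [ 0.5936 -0.0338  0.1633] jawyaw 8.9 tilt(x,y) [-0.0005 -0.0005] F [ 0.6 -0.  -2.1] M [-0.08  0.04  0.04] open 0.266
d [ 0.017  0.027 -0.028] a [-0.01  0.   -0.02] dist mm 3
```

View pics/side4c.png

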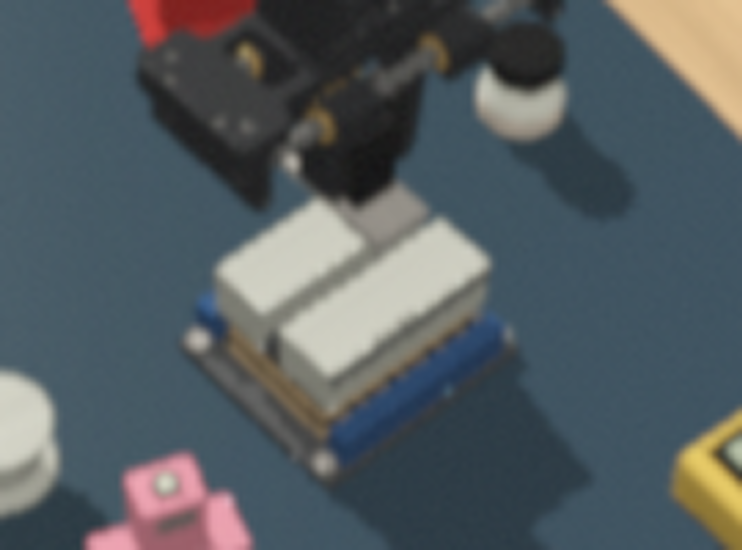

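View pics/top4c.png

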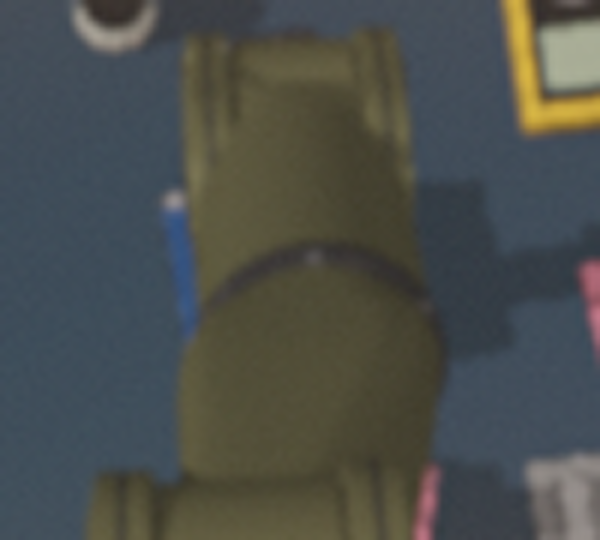

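```bash
python3 - <<'E'
from mv import *
p,_=load('side4'); u0,v0=284,196; a=p[v0:v0+32,u0:u0+36]; b=cv2.resize(a,None,fx=20,fy=18.75 and 20,interpolation=cv2.INTER_CUBIC).astype(float); b=(255*((b-20)/170).clip(0,1)**.7).astype(np.uint8)[:580]
cv2.imwrite('pics/z4.png',b[:,:,::-1])
E
```

```text
(no output)
```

View pics/z4.png

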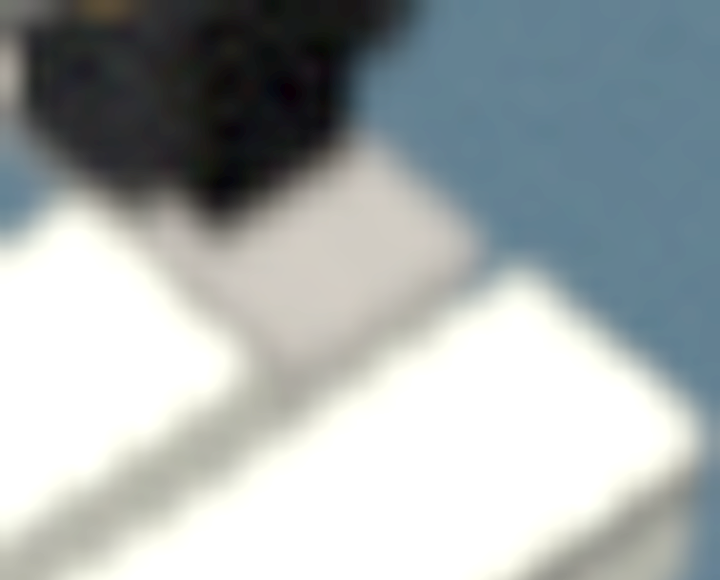

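```bash
python3 - <<'E'
from mv import *
S=lambda u,v:(284+u/20-.5,196+v/20-.5)
tcp=np.array([.5936,-.0338]); th=np.radians(8.9); ex=np.array([np.cos(th),np.sin(th)]); ey=np.array([-np.sin(th),np.cos(th)])
for z in(.128,):
  for q in[(478,238),(288,362),(470,240),(285,355),(375,150)]:
    X=at('side',S(*q),z); d=X[:2]-tcp; print(q,np.round(X,4),'gx %.1f gy %.1f'%(1e3*d@ex,1e3*d@ey))
# bar corners in this image, z=.067, relative to nest side fit
n=np.array([.5965,-.0319]); th=np.radians(9.05); ex=np.array([np.cos(th),np.sin(th)]); ey=np.array([-np.sin(th),np.cos(th)])
for q in [(525,270),(705,435)]:
    X=at('side',S(*q),.067); d=X[:2]-n; print(np.round(X,4),'nx %.1f ny %.1f'%(1e3*d@ex,1e3*d@ey))
E
```

```text
(478, 238) [ 0.6143 -0.0617  0.128 ] gx 16.1 gy -30.7
(288, 362) [ 0.584  -0.0659  0.128 ] gx -14.4 gy -30.2
(470, 240) [ 0.6133 -0.0614  0.128 ] gx 15.2 gy -30.3
(285, 355) [ 0.5843 -0.0648  0.128 ] gx -14.0 gy -29.2
(375, 150) [ 0.6114 -0.0435  0.128 ] gx 16.1 gy -12.3
[ 0.6481 -0.029   0.067 ] nx 51.4 ny -5.2
[ 0.6524 -0.0638  0.067 ] nx 50.2 ny -40.2
```

The side view shows the base's -y end over the slot, with corners at crop (428,210) and (378,248). From that, the gauge centre is about 2 mm along +y from the TCP, so I'll shift 0.6 mm and descend to just above the bar.

Call:
servo_tool(deltas=[{"dx":-0.01,"dy":0.02,"dz":0.15,"ax":0,"ay":0,"az":0,"hand":10},{"dx":-0.01,"dy":0.02,"dz":0.3,"ax":0,"ay":0,"az":0,"hand":10},{"dx":-0.01,"dy":0.02,"dz":0.4,"ax":0,"ay":0,"az":0,"hand":10},{"dx":-0.01,"dy":0.02,"dz":0.4,"ax":0,"ay":0,"az":0,"hand":10},{"dx":-0.01,"dy":0.02,"dz":0.4,"ax":0,"ay":0,"az":0,"hand":10}])

```text
clock: 6.48
tool_pos: [0.5955, -0.0327, 0.1394]
eef_rot: [0.649, 0.76, 0.0, 0.0]
contact_force: [0.3, -0.0, -1.9]
opening: 0.268
```

```bash
python3 - <<'E'
from mv import *
go((.595,-.0342,.139,9.0))
p,d=snap('side','side5'); u0,v0=268,194; a=p[v0:v0+38,u0:u0+50]; b=cv2.resize(a,None,fx=15,fy=15,interpolation=cv2.INTER_CUBIC).astype(float); b=(255*((b-20)/190).clip(0,1)**.8).astype(np.uint8)
cv2.imwrite('pics/z5.png',b[:,:,::-1]); st()
E
```

```text
t 6.47 pos [ 0.5955 -0.0327  0.1394] jawyaw 9.0 tilt(x,y) [0.0003 0.0001] F [ 0.3 -0.  -1.9] M [-0.03  0.08  0.03] open 0.268
d [-0.023 -0.013  0.007] a [ 0. -0.  0.] dist mm 2
t 6.53 pos [ 0.5956 -0.0328  0.1395] jawyaw 9.0 tilt(x,y) [0.0005 0.0001] F [ 0.2  0.  -1.4] M [-0.08  0.03 -0.01] open 0.270
```

View pics/z5.png

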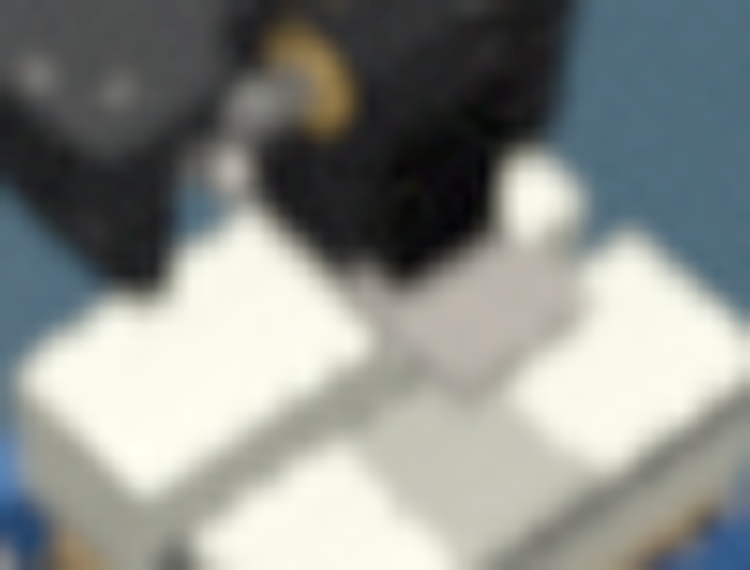

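```bash
python3 - <<'E'
from mv import *
S=lambda u,v:(268+u/15-.5,194+v/15-.5)
tcp=np.array([.5956,-.0328]); th=np.radians(9.); ex=np.array([np.cos(th),np.sin(th)]); ey=np.array([-np.sin(th),np.cos(th)])
for q in[(583,300),(470,388),(525,345)]:
    X=at('side',S(*q),.1042); d=X[:2]-tcp; print(q,np.round(X,4),'gx %.1f gy %.1f'%(1e3*d@ex,1e3*d@ey))
n=np.array([.5965,-.0319])
for q in [(635,232),(148,500),(20,385),(370,345)]:
    X=at('side',S(*q),.067); d=X[:2]-n; print(np.round(X,4),'nx %.1f ny %.1f'%(1e3*d@ex,1e3*d@ey))
E
```

```text
(583, 300) [ 0.6134 -0.0608  0.1042] gx 13.2 gy -30.5
(470, 388) [ 0.5874 -0.0666  0.1042] gx -13.4 gy -32.1
(525, 345) [ 0.6    -0.0638  0.1042] gx -0.5 gy -31.3
[ 0.6483 -0.029   0.067 ] nx 51.7 ny -5.2
[ 0.5456 -0.0348  0.067 ] nx -50.7 ny 5.1
[ 0.5398 -0.0026  0.067 ] nx -51.4 ny 37.8
[ 0.5954 -0.0262  0.067 ] nx -0.2 ny 5.8
```

Call:
servo_tool(deltas=[{"dx":-0.017,"dy":0,"dz":0,"ax":0,"ay":0,"az":0,"hand":10},{"dx":-0.017,"dy":0,"dz":0,"ax":0,"ay":0,"az":0,"hand":10},{"dx":-0.017,"dy":0,"dz":0,"ax":0,"ay":0,"az":0,"hand":10}])

```text
clock: 6.9
tool_pos: [0.5956, -0.0338, 0.1394]
eef_rot: [0.649, 0.76, 0.0, 0.0]
contact_force: [-0.6, 0.6, -3.0]
opening: 0.265
```

```bash
python3 - <<'E'
from mv import *
go((.595,-.0338,.139,9.0))
E
```

```text
t 6.90 pos [ 0.5956 -0.0338  0.1394] jawyaw 9.0 tilt(x,y) [0.0002 0.0001] F [-0.6  0.6 -3. ] M [-0.09  0.07 -0.03] open 0.265
d [ 0.002 -0.01   0.007] a [ 0. -0.  0.] dist mm 1
```

Call:
servo_tool(deltas=[{"dx":0,"dy":0,"dz":0.03,"ax":0,"ay":0,"az":0,"hand":10},{"dx":0,"dy":0,"dz":0.06,"ax":0,"ay":0,"az":0,"hand":10},{"dx":0,"dy":0,"dz":0.08,"ax":0,"ay":0,"az":0,"hand":10},{"dx":0,"dy":0,"dz":0.1,"ax":0,"ay":0,"az":0,"hand":10},{"dx":0,"dy":0,"dz":0.115,"ax":0,"ay":0,"az":0,"hand":10},{"dx":0,"dy":0,"dz":0.115,"ax":0,"ay":0,"az":0,"hand":10}])

```text
clock: 7.65
tool_pos: [0.5955, -0.0338, 0.1323]
eef_rot: [0.649, 0.76, -0.0, -0.0]
contact_force: [-0.9, -0.0, -2.6]
opening: 0.265
```

```bash
python3 - <<'E'
from mv import *
st()
E
```

```text
t 7.65 pos [ 0.5955 -0.0338  0.1323] jawyaw 9.0 tilt(x,y) [-0.0001  0.0001] F [-0.9 -0.  -2.6] M [-0.04  0.04  0.03] open 0.265
```

Call:
servo_tool(deltas=[{"dx":0,"dy":0,"dz":0.02,"ax":0,"ay":0,"az":0,"hand":10},{"dx":0,"dy":0,"dz":0.04,"ax":0,"ay":0,"az":0,"hand":10},{"dx":0,"dy":0,"dz":0.06,"ax":0,"ay":0,"az":0,"hand":10},{"dx":0,"dy":0,"dz":0.08,"ax":0,"ay":0,"az":0,"hand":10},{"dx":0,"dy":0,"dz":0.1,"ax":0,"ay":0,"az":0,"hand":10}])

```text
clock: 8.28
tool_pos: [0.5955, -0.0338, 0.1263]
eef_rot: [0.649, 0.76, 0.0, -0.0]
contact_force: [-0.1, -0.8, -3.0]
opening: 0.273
```

```bash
python3 - <<'E'
from mv import *
st()
E
```

```text
t 8.28 pos [ 0.5955 -0.0338  0.1263] jawyaw 9.0 tilt(x,y) [-0.      0.0001] F [-0.1 -0.8 -3. ] M [-0.07  0.07 -0.02] open 0.273
```

Call:
servo_tool(deltas=[{"dx":0,"dy":0,"dz":0.02,"ax":0,"ay":0,"az":0,"hand":10},{"dx":0,"dy":0,"dz":0.04,"ax":0,"ay":0,"az":0,"hand":10},{"dx":0,"dy":0,"dz":0.06,"ax":0,"ay":0,"az":0,"hand":10},{"dx":0,"dy":0,"dz":0.08,"ax":0,"ay":0,"az":0,"hand":10}])

```text
clock: 8.78
tool_pos: [0.5956, -0.0338, 0.1216]
eef_rot: [0.649, 0.76, 0.0, -0.0]
contact_force: [0.3, 0.5, -2.1]
opening: 0.265
```

```bash
python3 - <<'E'
from mv import *
st()
E
```

```text
t 8.78 pos [ 0.5956 -0.0338  0.1216] jawyaw 9.0 tilt(x,y) [0.     0.0001] F [ 0.3  0.5 -2.1] M [-0.05  0.05 -0.03] open 0.265
```

Call:
servo_tool(deltas=[{"dx":0,"dy":0,"dz":0.02,"ax":0,"ay":0,"az":0,"hand":10},{"dx":0,"dy":0,"dz":0.04,"ax":0,"ay":0,"az":0,"hand":10},{"dx":0,"dy":0,"dz":0.05,"ax":0,"ay":0,"az":0,"hand":10},{"dx":0,"dy":0,"dz":0.05,"ax":0,"ay":0,"az":0,"hand":10}])

```text
clock: 9.28
tool_pos: [0.5955, -0.0338, 0.1186]
eef_rot: [0.649, 0.76, 0.0, -0.0]
contact_force: [1.1, -0.3, -2.3]
opening: 0.267
```

```bash
python3 - <<'E'
from mv import *
st()
E
```

```text
t 9.28 pos [ 0.5955 -0.0338  0.1186] jawyaw 9.0 tilt(x,y) [-0.0001  0.0001] F [ 1.1 -0.3 -2.3] M [-0.1   0.04  0.02] open 0.267
```

Call:
servo_tool(deltas=[{"dx":0,"dy":0,"dz":0.02,"ax":0,"ay":0,"az":0,"hand":10},{"dx":0,"dy":0,"dz":0.04,"ax":0,"ay":0,"az":0,"hand":10},{"dx":0,"dy":0,"dz":0.05,"ax":0,"ay":0,"az":0,"hand":10},{"dx":0,"dy":0,"dz":0.05,"ax":0,"ay":0,"az":0,"hand":10}])

```text
clock: 9.78
tool_pos: [0.5955, -0.0338, 0.1156]
eef_rot: [0.649, 0.76, 0.0, -0.0]
contact_force: [0.5, -0.5, -2.0]
opening: 0.267
```

```bash
python3 - <<'E'
from mv import *
st()
E
```

```text
t 9.78 pos [ 0.5955 -0.0338  0.1156] jawyaw 9.0 tilt(x,y) [-0.0001  0.0001] F [ 0.5 -0.5 -2. ] M [-0.09  0.04  0.04] open 0.267
```

```bash
python3 - <<'E'
from mv import *
p,d=snap('side','side6'); u0,v0=268,194; a=p[v0:v0+38,u0:u0+50]; b=cv2.resize(a,None,fx=15,fy=15,interpolation=cv2.INTER_CUBIC).astype(float); b=(255*((b-20)/190).clip(0,1)**.8).astype(np.uint8)
cv2.imwrite('pics/z6.png',b[:,:,::-1]); st()
E
```

```text
t 9.82 pos [ 0.5956 -0.0338  0.1156] jawyaw 9.0 tilt(x,y) [-0.      0.0001] F [ 0.5  0.1 -2. ] M [-0.08  0.05  0.05] open 0.270
```

View pics/z6.png

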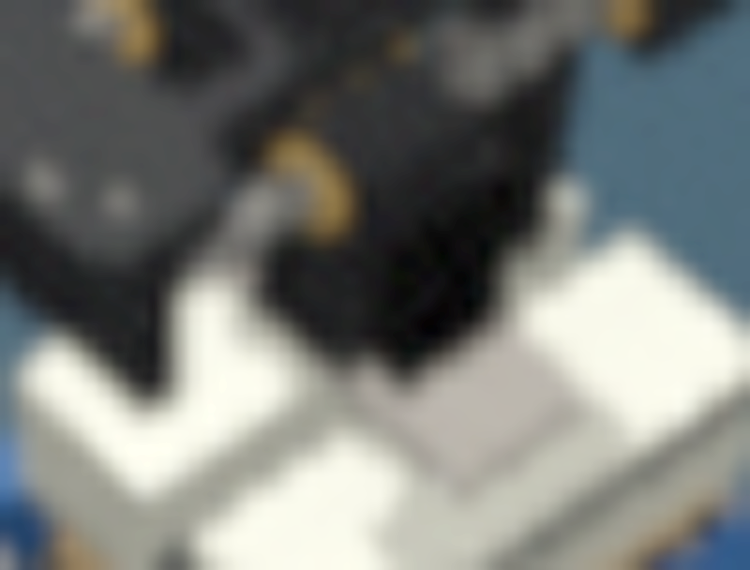

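Call:
servo_tool(deltas=[{"dx":0,"dy":0,"dz":0.012,"ax":0,"ay":0,"az":0,"hand":10},{"dx":0,"dy":0,"dz":0.024,"ax":0,"ay":0,"az":0,"hand":10},{"dx":0,"dy":0,"dz":0.035,"ax":0,"ay":0,"az":0,"hand":10}])

```text
clock: 10.2
tool_pos: [0.5957, -0.0338, 0.1138]
eef_rot: [0.649, 0.76, 0.0, 0.0]
contact_force: [-1.1, 0.2, 1.6]
opening: 0.271
```

```bash
python3 - <<'E'
from mv import *
st()
E
```

```text
t 10.20 pos [ 0.5957 -0.0338  0.1138] jawyaw 9.0 tilt(x,y) [0.0004 0.0001] F [-1.1  0.2  1.6] M [-0.05  0.24  0.02] open 0.271
```

Call:
servo_tool(deltas=[{"dx":0,"dy":0,"dz":0.01,"ax":0,"ay":0,"az":0,"hand":10},{"dx":0,"dy":0,"dz":0.02,"ax":0,"ay":0,"az":0,"hand":10}])

```text
clock: 10.45
tool_pos: [0.5957, -0.0338, 0.1124]
eef_rot: [0.649, 0.76, 0.0, 0.0]
contact_force: [-0.4, 0.3, 1.5]
opening: 0.268
```

```bash
python3 - <<'E'
from mv import *
st()
E
```

```text
t 10.45 pos [ 0.5957 -0.0338  0.1124] jawyaw 9.0 tilt(x,y) [0.0004 0.0001] F [-0.4  0.3  1.5] M [-0.01  0.17  0.  ] open 0.268
```

Call:
servo_tool(deltas=[{"dx":0,"dy":0,"dz":0.01,"ax":0,"ay":0,"az":0,"hand":10},{"dx":0,"dy":0,"dz":0.015,"ax":0,"ay":0,"az":0,"hand":10}])

```text
clock: 10.7
tool_pos: [0.5957, -0.0338, 0.1115]
eef_rot: [0.649, 0.76, 0.0, 0.0]
contact_force: [-0.7, -0.0, 1.9]
opening: 0.267
```

```bash
python3 - <<'E'
from mv import *
st()
E
```

```text
t 10.70 pos [ 0.5957 -0.0338  0.1115] jawyaw 9.0 tilt(x,y) [0.0003 0.0001] F [-0.7 -0.   1.9] M [-0.08  0.14  0.05] open 0.267
```

Call:
servo_tool(deltas=[{"dx":0,"dy":0,"dz":0.007,"ax":0,"ay":0,"az":0,"hand":10},{"dx":0,"dy":0,"dz":0.007,"ax":0,"ay":0,"az":0,"hand":10}])

```text
clock: 10.95
tool_pos: [0.5956, -0.0338, 0.111]
eef_rot: [0.649, 0.76, 0.0, 0.0]
contact_force: [0.1, 0.1, 0.9]
opening: 0.269
```

```bash
python3 - <<'E'
from mv import *
st()
E
```

```text
t 10.95 pos [ 0.5956 -0.0338  0.111 ] jawyaw 9.0 tilt(x,y) [0.0002 0.0001] F [0.1 0.1 0.9] M [-0.1   0.08 -0.04] open 0.269
```

Call:
servo_tool(deltas=[{"dx":0,"dy":0,"dz":0.007,"ax":0,"ay":0,"az":0,"hand":10},{"dx":0,"dy":0,"dz":0.01,"ax":0,"ay":0,"az":0,"hand":10}])

```text
clock: 11.2
tool_pos: [0.5956, -0.0338, 0.1104]
eef_rot: [0.649, 0.76, 0.0, 0.0]
contact_force: [-0.3, 0.5, 2.0]
opening: 0.268
```

```bash
python3 - <<'E'
from mv import *
st()
E
```

```text
t 11.20 pos [ 0.5956 -0.0338  0.1104] jawyaw 9.0 tilt(x,y) [0.0001 0.0001] F [-0.3  0.5  2. ] M [-0.04  0.12  0.04] open 0.268
```

Call:
servo_tool(deltas=[{"dx":0,"dy":0,"dz":0.007,"ax":0,"ay":0,"az":0,"hand":10},{"dx":0,"dy":0,"dz":0.007,"ax":0,"ay":0,"az":0,"hand":10}])

```text
clock: 11.45
tool_pos: [0.5956, -0.0338, 0.1102]
eef_rot: [0.649, 0.76, 0.0, 0.0]
contact_force: [-0.7, -0.1, 4.1]
opening: 0.269
```

```bash
python3 - <<'E'
from mv import *
st()
E
```

```text
t 11.45 pos [ 0.5956 -0.0338  0.1102] jawyaw 9.0 tilt(x,y) [0.0003 0.0001] F [-0.7 -0.1  4.1] M [-0.05  0.18  0.06] open 0.269
```

Call:
servo_tool(deltas=[{"dx":0,"dy":0,"dz":0.007,"ax":0,"ay":0,"az":0,"hand":10},{"dx":0,"dy":0,"dz":0.007,"ax":0,"ay":0,"az":0,"hand":10}])

```text
clock: 11.7
tool_pos: [0.5957, -0.0338, 0.11]
eef_rot: [0.649, 0.76, 0.0, 0.0]
contact_force: [-1.3, 0.7, 6.5]
opening: 0.267
```

```bash
python3 - <<'E'
from mv import *
st()
E
```

```text
t 11.70 pos [ 0.5957 -0.0338  0.11  ] jawyaw 9.0 tilt(x,y) [0.0004 0.0001] F [-1.3  0.7  6.5] M [-0.04  0.3  -0.01] open 0.267
```

Call:
servo_tool(deltas=[{"dx":0,"dy":0,"dz":0.005,"ax":0,"ay":0,"az":0,"hand":10},{"dx":0,"dy":0,"dz":0.005,"ax":0,"ay":0,"az":0,"hand":10}])

```text
clock: 11.95
tool_pos: [0.5957, -0.0338, 0.1098]
eef_rot: [0.649, 0.76, 0.0, 0.0]
contact_force: [-1.8, 0.5, 7.3]
opening: 0.27
```

```bash
python3 - <<'E'
from mv import *
st()
E
```

```text
t 11.95 pos [ 0.5957 -0.0338  0.1098] jawyaw 9.0 tilt(x,y) [0.0004 0.0001] F [-1.8  0.5  7.3] M [-0.07  0.37 -0.01] open 0.270
```

Call:
servo_tool(deltas=[{"dx":0,"dy":0,"dz":0.006,"ax":0,"ay":0,"az":0,"hand":10},{"dx":0,"dy":0,"dz":0.011,"ax":0,"ay":0,"az":0,"hand":10},{"dx":0,"dy":0,"dz":0.011,"ax":0,"ay":0,"az":0,"hand":10}])

```text
clock: 12.32
tool_pos: [0.5957, -0.0338, 0.1096]
eef_rot: [0.649, 0.76, 0.0, 0.0]
contact_force: [-1.6, -0.7, 10.8]
opening: 0.27
```

```bash
python3 - <<'E'
from mv import *
st()
p,d=snap('side','side7'); st(); u0,v0=268,194; a=p[v0:v0+38,u0:u0+50]; b=cv2.resize(a,None,fx=15,fy=15,interpolation=cv2.INTER_CUBIC).astype(float); b=(255*((b-20)/190).clip(0,1)**.8).astype(np.uint8)
cv2.imwrite('pics/z7.png',b[:,:,::-1])
E
```

```text
t 12.32 pos [ 0.5957 -0.0338  0.1096] jawyaw 9.0 tilt(x,y) [0.0006 0.    ] F [-1.6 -0.7 10.8] M [-0.07  0.55 -0.  ] open 0.270
t 12.38 pos [ 0.5957 -0.0338  0.1096] jawyaw 9.0 tilt(x,y) [0.0007 0.    ] F [-2.6 -0.1 10.3] M [ 0.03  0.58 -0.03] open 0.272
```

View pics/z7.png

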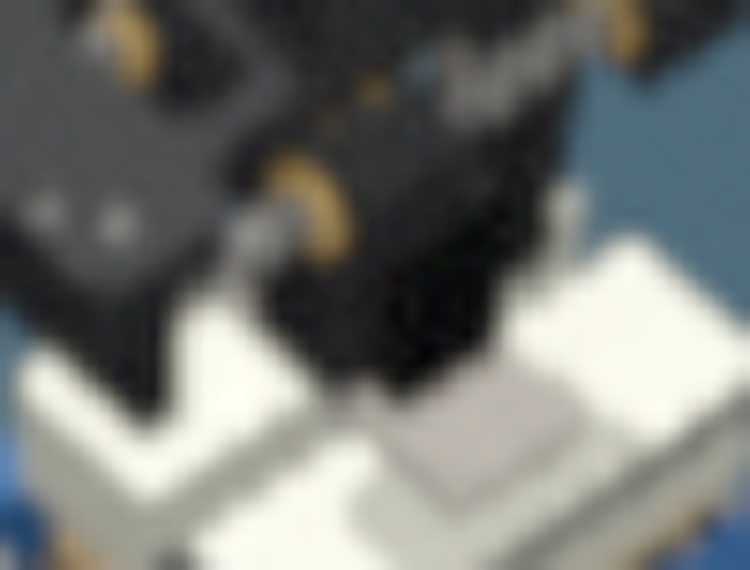

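Call:
servo_tool(deltas=[{"dx":0,"dy":0,"dz":0.003,"ax":0,"ay":0,"az":0,"hand":10},{"dx":0,"dy":0,"dz":0.003,"ax":0,"ay":0,"az":0,"hand":10},{"dx":0,"dy":0,"dz":0.003,"ax":0,"ay":0,"az":0,"hand":10},{"dx":0,"dy":0,"dz":0.003,"ax":0,"ay":0,"az":0,"hand":10}])

```text
clock: 12.88
tool_pos: [0.5957, -0.0338, 0.1095]
eef_rot: [0.649, 0.76, 0.0, 0.0]
contact_force: [-1.8, 0.7, 10.4]
opening: 0.27
```

```bash
python3 - <<'E'
from mv import *
st()
E
```

```text
t 12.88 pos [ 0.5957 -0.0338  0.1095] jawyaw 9.0 tilt(x,y) [0.0007 0.0001] F [-1.8  0.7 10.4] M [-0.09  0.6  -0.06] open 0.270
```

Call:
servo_tool(deltas=[{"dx":0,"dy":0,"dz":0,"ax":0,"ay":0,"az":0,"hand":10},{"dx":0,"dy":0,"dz":0,"ax":0,"ay":0,"az":0,"hand":10},{"dx":0,"dy":0,"dz":0,"ax":0,"ay":0,"az":0,"hand":10},{"dx":0,"dy":0,"dz":0,"ax":0,"ay":0,"az":0,"hand":10}])

```text
clock: 13.38
tool_pos: [0.5957, -0.0338, 0.1095]
eef_rot: [0.649, 0.76, 0.0, 0.0]
contact_force: [-2.4, -1.0, 10.6]
opening: 0.268
```

```bash
python3 - <<'E'
from mv import *
st()
E
```

```text
t 13.38 pos [ 0.5957 -0.0338  0.1095] jawyaw 9.0 tilt(x,y) [0.0007 0.0001] F [-2.4 -1.  10.6] M [-0.02  0.59  0.01] open 0.268
```

Call:
servo_tool(deltas=[{"dx":0,"dy":0,"dz":0.003,"ax":0,"ay":0,"az":0,"hand":10},{"dx":0,"dy":0,"dz":0.003,"ax":0,"ay":0,"az":0,"hand":10},{"dx":0,"dy":0,"dz":0.003,"ax":0,"ay":0,"az":0,"hand":10},{"dx":0,"dy":0,"dz":0.003,"ax":0,"ay":0,"az":0,"hand":10},{"dx":0,"dy":0,"dz":0.003,"ax":0,"ay":0,"az":0,"hand":10},{"dx":0,"dy":0,"dz":0.003,"ax":0,"ay":0,"az":0,"hand":10}])

```text
clock: 14.12
tool_pos: [0.5957, -0.0338, 0.1094]
eef_rot: [0.649, 0.76, 0.0, 0.0]
contact_force: [-0.9, 0.0, 12.1]
opening: 0.27
```

```bash
python3 - <<'E'
from mv import *
st()
E
```

```text
t 14.12 pos [ 0.5957 -0.0338  0.1094] jawyaw 9.0 tilt(x,y) [0.0007 0.0001] F [-0.9  0.  12.1] M [-0.04  0.63 -0.02] open 0.270
```

Call:
servo_tool(deltas=[{"dx":0,"dy":0,"dz":-0.05,"ax":0,"ay":0,"az":0,"hand":10},{"dx":0,"dy":0,"dz":-0.2,"ax":0,"ay":0,"az":0,"hand":10},{"dx":0,"dy":0,"dz":-0.5,"ax":0,"ay":0,"az":0,"hand":10},{"dx":0,"dy":0,"dz":-0.9,"ax":0,"ay":0,"az":0,"hand":10},{"dx":0,"dy":0,"dz":-1.3,"ax":0,"ay":0,"az":0,"hand":10},{"dx":0,"dy":0,"dz":-1.4,"ax":0,"ay":0,"az":0,"hand":10},{"dx":0,"dy":0,"dz":-1.4,"ax":0,"ay":0,"az":0,"hand":10}])

```text
clock: 15.0
tool_pos: [0.5955, -0.0338, 0.1926]
eef_rot: [0.649, 0.76, 0.0, 0.0]
contact_force: [0.2, 0.4, -2.1]
opening: 0.266
```

```bash
python3 - <<'E'
from mv import *
go((.595,-.0338,.19,9.0))
p,d=snap('side','side8'); b=cv2.resize(p[150:270,220:380],None,fx=4.8,fy=4.8,interpolation=cv2.INTER_CUBIC); cv2.imwrite('pics/z8.png',b[:,:,::-1])
E
```

```text
t 15.00 pos [ 0.5955 -0.0338  0.1926] jawyaw 9.0 tilt(x,y) [0.0005 0.0001] F [ 0.2  0.4 -2.1] M [-0.06  0.03 -0.04] open 0.266
d [ 0.001 -0.009  0.043] a [0. 0. 0.] dist mm 3
```

View pics/z8.png

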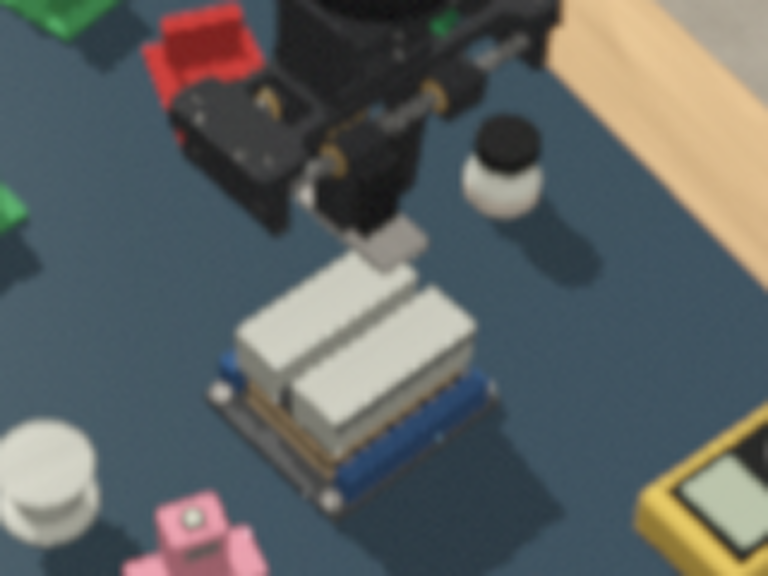

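```bash
python3 - <<'E'
from mv import *
go((.4632,.2239,.18,8.0),(.4632,.2239,.13,8.0))
E
```

```text
t 15.05 pos [ 0.5951 -0.0337  0.1919] jawyaw 9.0 tilt(x,y) [-0.0009  0.0001] F [ 0.1 -1.  -2. ] M [-0.09  0.06 -0.02] open 0.272
d [ 4.586 -1.498  0.2  ] a [-0.01 -0.    0.17] dist mm 290
d [ 4.585 -1.497  1.034] a [-0.01 -0.    0.17] dist mm 296
```

Call:
servo_tool(deltas=[{"dx":0.5,"dy":-0.15,"dz":0.05,"ax":0,"ay":0,"az":0.05,"hand":10},{"dx":1.2,"dy":-0.4,"dz":0.1,"ax":0,"ay":0,"az":0.1,"hand":10},{"dx":2.0,"dy":-0.65,"dz":0.2,"ax":0,"ay":0,"az":0.17,"hand":10},{"dx":2.8,"dy":-0.9,"dz":0.2,"ax":0,"ay":0,"az":0.17,"hand":10},{"dx":3.6,"dy":-1.2,"dz":0.2,"ax":0,"ay":0,"az":0.17,"hand":10},{"dx":4.2,"dy":-1.4,"dz":0.3,"ax":0,"ay":0,"az":0.17,"hand":10},{"dx":4.59,"dy":-1.5,"dz":0.5,"ax":0,"ay":0,"az":0.17,"hand":10},{"dx":4.59,"dy":-1.5,"dz":0.7,"ax":0,"ay":0,"az":0.17,"hand":10},{"dx":4.59,"dy":-1.5,"dz":1.0,"ax":0,"ay":0,"az":0.17,"hand":10},{"dx":4.59,"dy":-1.5,"dz":1.03,"ax":0,"ay":0,"az":0.17,"hand":10}])

```text
clock: 16.3
tool_pos: [0.4632, 0.2222, 0.129]
eef_rot: [0.657, 0.754, -0.002, -0.0]
contact_force: [-0.0, -0.1, -1.7]
opening: 0.269
```

Call:
servo_tool(deltas=[{"dx":0,"dy":0,"dz":0,"ax":0,"ay":0,"az":0,"hand":10},{"dx":0,"dy":0,"dz":0,"ax":0,"ay":0,"az":0,"hand":10}])

```text
clock: 16.55
tool_pos: [0.4641, 0.2238, 0.1309]
eef_rot: [0.656, 0.754, 0.0, 0.0]
contact_force: [0.4, 0.6, -1.9]
opening: 0.27
```

```bash
python3 - <<'E'
from mv import *
go((.4632,.2239,.10,8.0),(.4632,.2239,.0845,8.0))
p,d=snap('side','side9'); b=cv2.resize(p[110:230,150:310],None,fx=4.8,fy=4.8,interpolation=cv2.INTER_CUBIC); cv2.imwrite('pics/z9.png',b[:,:,::-1])
E
```

```text
t 16.55 pos [0.4641 0.2238 0.1309] jawyaw 7.9 tilt(x,y) [0.0009 0.0003] F [ 0.4  0.6 -1.9] M [-0.06  0.13 -0.02] open 0.270
d [ 0.004 -0.015  0.515] a [ 0.01 -0.   -0.01] dist mm 31
d [ 0.004 -0.015  0.774] a [ 0.01 -0.   -0.01] dist mm 46
```

View pics/z9.png

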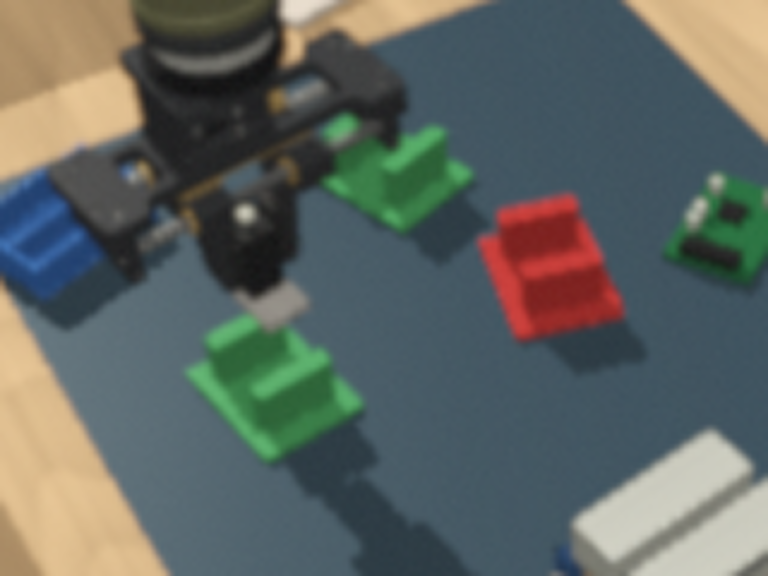

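The rod top at (245,215) is white with no orange showing. I'll confirm that in a crop, then descend onto the near green rest at picture (275,385).

```bash
python3 - <<'E'
from mv import *
p,_=load('side9'); a=p[145:185,185:225]; b=cv2.resize(a,None,fx=14,fy=14,interpolation=cv2.INTER_CUBIC).astype(float); b=(255*(b/220).clip(0,1)**.6).astype(np.uint8); cv2.imwrite('pics/z9b.png',b[:,:,::-1])
E
```

```text
(no output)
```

View pics/z9b.png

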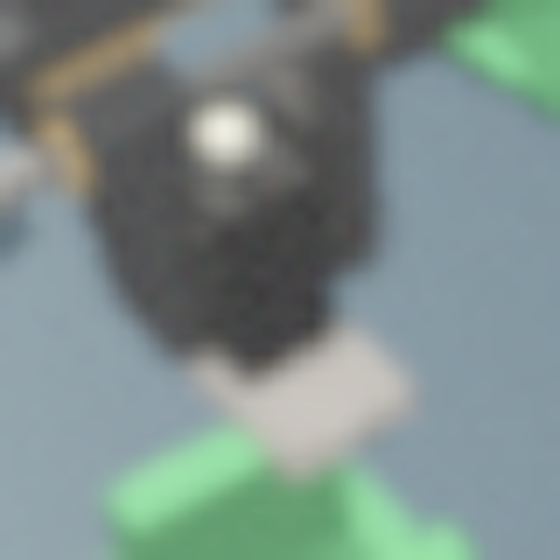

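Call:
servo_tool(deltas=[{"dx":0,"dy":-0.015,"dz":0.2,"ax":0,"ay":0,"az":0,"hand":10},{"dx":0,"dy":-0.015,"dz":0.4,"ax":0,"ay":0,"az":0,"hand":10},{"dx":0,"dy":-0.015,"dz":0.6,"ax":0,"ay":0,"az":0,"hand":10},{"dx":0,"dy":-0.015,"dz":0.7,"ax":0,"ay":0,"az":0,"hand":10},{"dx":0,"dy":-0.015,"dz":0.7,"ax":0,"ay":0,"az":0,"hand":10}])

```text
clock: 17.23
tool_pos: [0.4623, 0.2238, 0.0878]
eef_rot: [0.656, 0.755, -0.001, -0.0]
contact_force: [-0.0, 0.4, -1.5]
opening: 0.266
```

```bash
python3 - <<'E'
from mv import *
go((.4632,.2239,.0845,8.0))
p,d=snap('side','side10'); b=cv2.resize(p[140:215,170:270],None,fx=7.5,fy=7.5,interpolation=cv2.INTER_CUBIC); cv2.imwrite('pics/z10.png',b[:,:,::-1])
E
```

```text
t 17.23 pos [0.4623 0.2238 0.0878] jawyaw 8.0 tilt(x,y) [-0.0011 -0.0005] F [-0.   0.4 -1.5] M [-0.05  0.04  0.  ] open 0.266
d [-0.001  0.015  0.055] a [-0.01  0.   -0.  ] dist mm 3
```

View pics/z10.png

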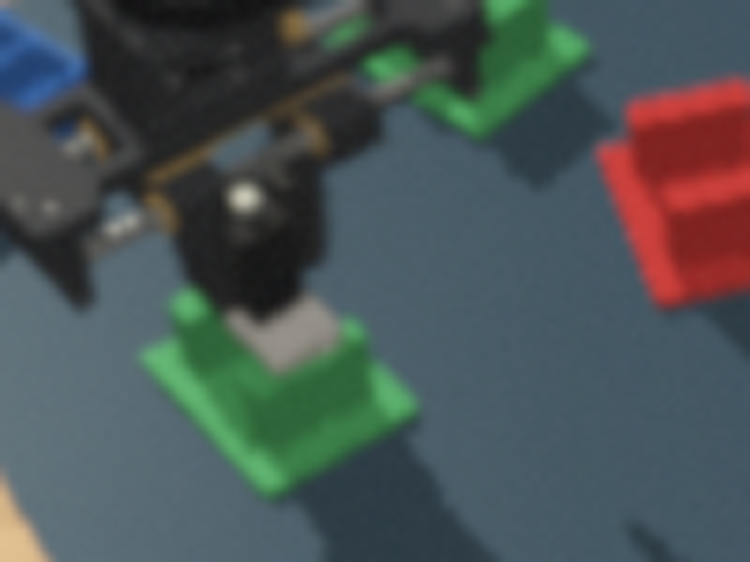

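Call:
servo_tool(deltas=[{"dx":0,"dy":0,"dz":0.015,"ax":0,"ay":0,"az":0,"hand":10},{"dx":0,"dy":0,"dz":0.03,"ax":0,"ay":0,"az":0,"hand":10},{"dx":0,"dy":0,"dz":0.045,"ax":0,"ay":0,"az":0,"hand":10},{"dx":0,"dy":0,"dz":0.05,"ax":0,"ay":0,"az":0,"hand":10}])

```text
clock: 17.77
tool_pos: [0.4627, 0.2241, 0.0855]
eef_rot: [0.656, 0.755, 0.0, -0.0]
contact_force: [0.3, -0.8, -1.5]
opening: 0.266
```

```bash
python3 - <<'E'
from mv import *
st()
E
```

```text
t 17.77 pos [0.4627 0.2241 0.0855] jawyaw 8.0 tilt(x,y) [0.0001 0.0002] F [ 0.3 -0.8 -1.5] M [-0.09  0.07 -0.03] open 0.266
```

Call:
servo_tool(deltas=[{"dx":0,"dy":0,"dz":0.008,"ax":0,"ay":0,"az":0,"hand":10},{"dx":0,"dy":0,"dz":0.008,"ax":0,"ay":0,"az":0,"hand":10}])

```text
clock: 18.02
tool_pos: [0.4626, 0.224, 0.0849]
eef_rot: [0.656, 0.755, -0.0, -0.0]
contact_force: [-0.2, -0.1, -2.5]
opening: 0.272
```

```bash
python3 - <<'E'
from mv import *
st()
E
```

```text
t 18.02 pos [0.4626 0.224  0.0849] jawyaw 8.0 tilt(x,y) [-0.0001  0.    ] F [-0.2 -0.1 -2.5] M [-0.06  0.02  0.02] open 0.272
```

Call:
servo_tool(deltas=[{"dx":0,"dy":0,"dz":0.008,"ax":0,"ay":0,"az":0,"hand":10},{"dx":0,"dy":0,"dz":0.012,"ax":0,"ay":0,"az":0,"hand":10},{"dx":0,"dy":0,"dz":0.012,"ax":0,"ay":0,"az":0,"hand":10}])

```text
clock: 18.4
tool_pos: [0.4626, 0.224, 0.0843]
eef_rot: [0.656, 0.755, 0.0, -0.0]
contact_force: [0.0, -0.9, -1.7]
opening: 0.268
```

```bash
python3 - <<'E'
from mv import *
st()
E
```

```text
t 18.40 pos [0.4626 0.224  0.0843] jawyaw 8.0 tilt(x,y) [0.     0.0001] F [ 0.  -0.9 -1.7] M [-0.04  0.02 -0.01] open 0.268
```

Call:
servo_tool(deltas=[{"dx":0,"dy":0,"dz":0.006,"ax":0,"ay":0,"az":0,"hand":10},{"dx":0,"dy":0,"dz":0.01,"ax":0,"ay":0,"az":0,"hand":10}])

```text
clock: 18.65
tool_pos: [0.4626, 0.224, 0.0837]
eef_rot: [0.656, 0.755, 0.0, -0.0]
contact_force: [-0.3, 0.3, -2.0]
opening: 0.27
```

```bash
python3 - <<'E'
from mv import *
st()
E
```

```text
t 18.65 pos [0.4626 0.224  0.0837] jawyaw 8.0 tilt(x,y) [0.     0.0001] F [-0.3  0.3 -2. ] M [-0.05  0.03  0.06] open 0.270
```

Call:
servo_tool(deltas=[{"dx":0,"dy":0,"dz":0.006,"ax":0,"ay":0,"az":0,"hand":10},{"dx":0,"dy":0,"dz":0.009,"ax":0,"ay":0,"az":0,"hand":10},{"dx":0,"dy":0,"dz":0.009,"ax":0,"ay":0,"az":0,"hand":10}])

```text
clock: 19.02
tool_pos: [0.4627, 0.224, 0.0833]
eef_rot: [0.656, 0.755, 0.0, -0.0]
contact_force: [-1.1, 0.2, 1.0]
opening: 0.266
```

```bash
python3 - <<'E'
from mv import *
st()
E
```

```text
t 19.02 pos [0.4627 0.224  0.0833] jawyaw 8.0 tilt(x,y) [0.0001 0.0002] F [-1.1  0.2  1. ] M [-0.11  0.13  0.05] open 0.266
```

Call:
servo_tool(deltas=[{"dx":0,"dy":0,"dz":0,"ax":0,"ay":0,"az":0,"hand":26},{"dx":0,"dy":0,"dz":0,"ax":0,"ay":0,"az":0,"hand":32},{"dx":0,"dy":0,"dz":0,"ax":0,"ay":0,"az":0,"hand":45},{"dx":0,"dy":0,"dz":0,"ax":0,"ay":0,"az":0,"hand":60},{"dx":0,"dy":0,"dz":0,"ax":0,"ay":0,"az":0,"hand":60}], newtons=10)

```text
clock: 19.65
tool_pos: [0.4627, 0.224, 0.0831]
eef_rot: [0.656, 0.755, 0.0, 0.0]
contact_force: [-0.5, 0.3, 0.1]
opening: 0.671
```

```bash
python3 - <<'E'
from mv import *
st()
p,d=snap('side','side11'); b=cv2.resize(p[140:215,170:270],None,fx=7.5,fy=7.5,interpolation=cv2.INTER_CUBIC); cv2.imwrite('pics/z11.png',b[:,:,::-1])
E
```

```text
t 19.65 pos [0.4627 0.224  0.0831] jawyaw 8.0 tilt(x,y) [0.0001 0.0001] F [-0.5  0.3  0.1] M [-0.11  0.1   0.01] open 0.671
```

View pics/z11.png

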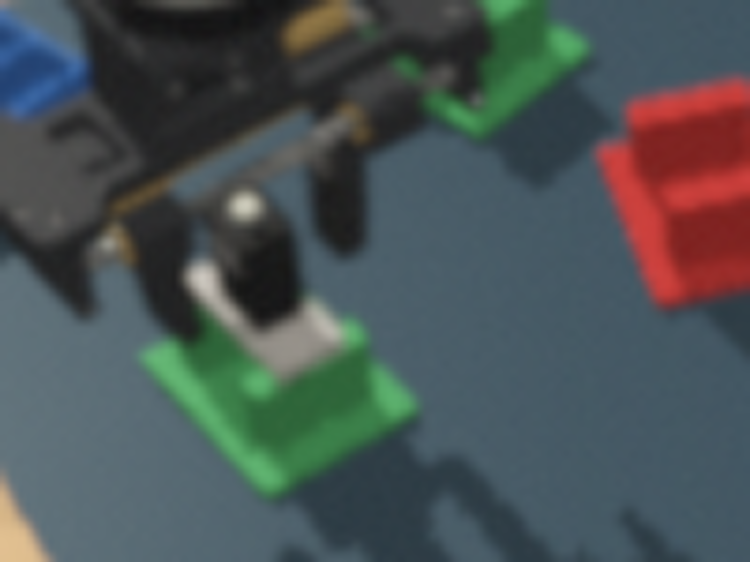

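The fingers are clear of the gauge, which stands across both rails at (265,290). I'll lift straight up and check.

Call:
servo_tool(deltas=[{"dx":0,"dy":0,"dz":-0.3,"ax":0,"ay":0,"az":0,"hand":60},{"dx":0,"dy":0,"dz":-1.0,"ax":0,"ay":0,"az":0,"hand":60},{"dx":0,"dy":0,"dz":-1.8,"ax":0,"ay":0,"az":0,"hand":60},{"dx":0,"dy":0,"dz":-2.6,"ax":0,"ay":0,"az":0,"hand":60},{"dx":-0.7,"dy":0,"dz":-3.0,"ax":0,"ay":0,"az":0,"hand":60},{"dx":-1.5,"dy":0,"dz":-3.0,"ax":0,"ay":0,"az":0,"hand":60},{"dx":-2.3,"dy":0,"dz":-3.0,"ax":0,"ay":0,"az":0,"hand":60},{"dx":-3.0,"dy":0,"dz":-3.0,"ax":0,"ay":0,"az":0,"hand":60},{"dx":-3.0,"dy":0,"dz":-3.0,"ax":0,"ay":0,"az":0,"hand":60},{"dx":-3.0,"dy":0,"dz":-3.0,"ax":0,"ay":0,"az":0,"hand":60}])

```text
clock: 20.95
tool_pos: [0.4875, 0.0464, 0.2631]
eef_rot: [0.656, 0.755, 0.0, -0.0]
contact_force: [0.7, 0.3, -0.2]
opening: 0.68
```

```bash
python3 - <<'E'
from mv import *
st()
p,d=snap('side','side12'); b=cv2.resize(p[150:205,180:240],None,fx=10,fy=10,interpolation=cv2.INTER_CUBIC); b=(255*(b/240.).clip(0,1)**.6).astype(np.uint8);cv2.imwrite('pics/z12.png',b[:,:,::-1])
p2,d2=snap('top','top12'); cv2.imwrite('pics/top12b.png',np.vstack([cv2.resize(p[:, :],(392,294)),cv2.resize(p2,(392,294))])[:,:,::-1])
o=load('side0')[0]; cv2.imwrite('pics/cmp.png',np.hstack([o,p])[:, :, ::-1][::1,::1][: , :] if 0 else cv2.resize(cv2.absdiff(o,p),(784,588))[:,:,::-1])
W=cloud('side',d); m=(np.hypot(W[...,0]-.463,W[...,1]-.2256)<.02)&(W[...,2]>.085); w=W[m]; print(m.sum(),'zmax',np.nanpercentile(w[:,2],[50,95,99]))
E
```

```text
t 20.95 pos [0.4875 0.0464 0.2631] jawyaw 8.0 tilt(x,y) [-0.0003  0.0008] F [ 0.7  0.3 -0.2] M [-0.03  0.02  0.04] open 0.680
81 zmax [0.09420539 0.10043279 0.10239251]
```

View pics/z12.png

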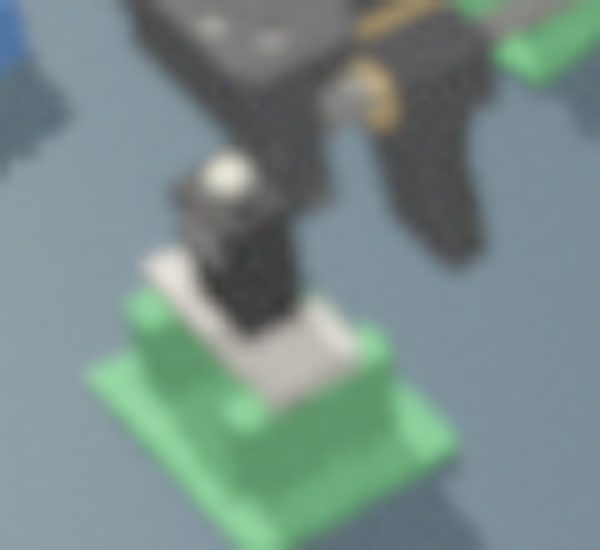

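View pics/cmp.png

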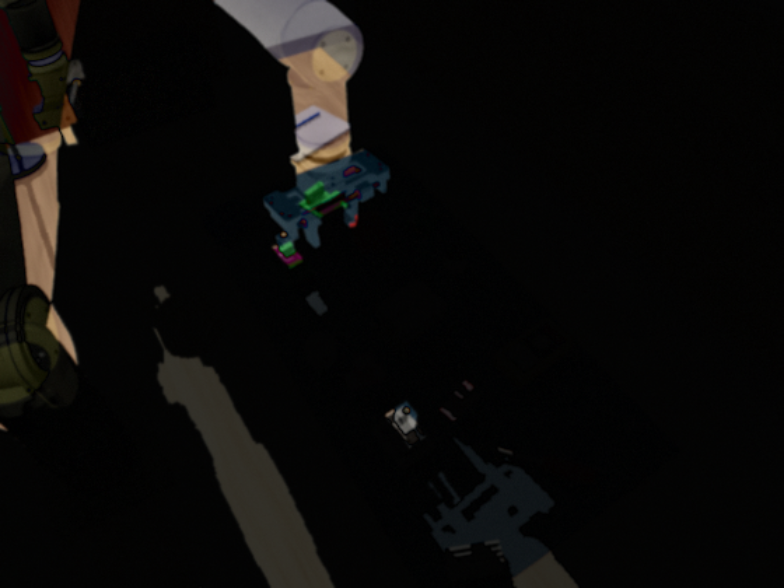

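View pics/top12b.png

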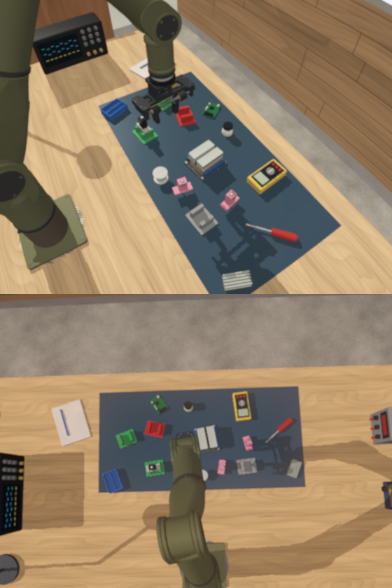

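```bash
python3 - <<'E'
from mv import *
a=load('side0')[0];b=load('side12')[0]
s=lambda p:cv2.resize(p[265:335,300:370],None,fx=5.5,fy=5.5,interpolation=cv2.INTER_CUBIC)
cv2.imwrite('pics/pk.png',np.hstack([s(a),s(b)])[:,:,::-1])
E
```

```text
(no output)
```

View pics/pk.png

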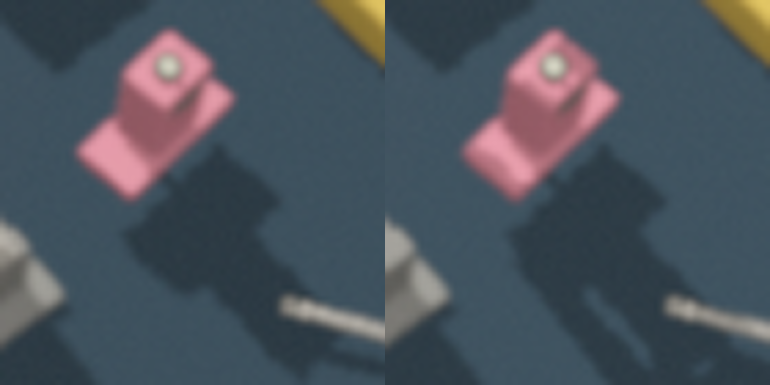

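The pink look-alike hasn't moved; only shadows changed. The gauge stands on the near green rest and the arm is clear, so I'm handing in.

```bash
python3 -c "
from plant import r
print(r.finish_job())"
```

```text
the job is handed in; nothing more can be done
None
```

The gauge now stands on the green rest nearest the robot, because the slot measured about 20 mm deep, well over 12 mm. I handed the job in at about 21 s, with the arm clear of everything.

- **Pressing:** the base was held flat across the slot for over 1 s. The tool force read 10.5 to 12 N, which is about 13 to 14 N on the bar with the gauge's weight, so roughly 1.3 to 1.4 kgf. No reading came near 2 kgf.
- **Depth:** the probe reached the slot floor about 4 mm before the base met the bar. Afterwards the rod stood about 4 to 5 mm higher out of the gauge and showed only white, no orange. I judged the depth from these; I did not read the probe joint directly.
- **Final checks:** the gauge sits level across both green rails. Comparing before and after pictures, only the gauge, the arm and shadows had changed.
- **Disagreements:** the two cameras differed by 1 to 2 mm in position. The probe still entered the slot without touching the bar top. A sideways force of about 2 N built up along the slot while pressing, and it went away on lifting.

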